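# Make up the pouring kit and the inspection kit

### The arm

A 6-joint arm with a two-finger parallel gripper is mounted at the origin on a cart in front of the work surface, level with it; the furniture and walls round the work are solid. World frame = base frame: x ahead of the robot, y to its left, z up, the work surface at z = 0. Lengths are in m, angles in rad, forces in N, time in s.
With the tool pointing down it reaches from about 0.3 to 1 m from the base axis. Payload 5.1 kg.
Tool frame: the origin (TCP) lies between the finger pads; the fingertips stand 19 mm ahead of it and the grasp point (between the pads) is the TCP; z points along the fingers, y is the direction in which the jaws open and shut (so a half turn about z gives the same grasp; the last joint's range is limited). The gripper opens to 95 mm and grips with 3 to 60 N. Pads are 20 mm wide; open, the fingers measure 119 mm over their backs; the gripper's body (75 mm by 180 mm) begins 59 mm behind the grasp point.
Start: joints at [-1.318, 0.124, 1.65, -0, 1.367, -0.083], TCP at [0.214, -0.614, 0.234] pointing down, gripper open.
Joint ranges: [-2.61, 2.61], [-1.02, 2.33], [0.03, 2.71], [-1.35, 4.49], [0.32, 2.68], [-2.91, 2.91]. Speed limits (rad/s): [2.57, 2.57, 3.14, 3.14, 3.14, 3.14].

### API

Orientations are given as a 3x3 rotation matrix whose columns are the frame's x, y, z axes.
In Python, from workcell import telemetry, imaging, env gives the robot as it stands.
- The arm moves only by the tool apply_moves, never from a script. Its argument "targets" is a list that holds one entry, the list of rows, each a list of 7 numbers: the shift along the world's x, y, z in units of 30 mm (1.0 is 30 mm), then the turn, a rotation vector about the world's x, y, z in units of 5 degrees (1.0 is 5 degrees), then the finger opening in mm, from 0 to 95.1. A call has 1 to 12 rows; each row shifts and turns the pose as measured when the row begins; what a row does not reach is not made up. A row lasts 1/8 s, in which the tool goes at most 62.5 mm and 10.7 degrees, less where a joint would pass 70% of its speed; a pose out of reach is approached as far as the arm can. A call is refused whole if a number of a shift passes 1 or a number of a turn 1, either way. A call with a gripper value outside its range is refused whole. The fingers move at their own pace and stop on an object; "newtons" is the grip in N (left out, the last holds). Time passes only in rows, so rows that do not move let the fingers close. It gives the time, the measured TCP pose, the force and the opening at its end, in the units of the state.
- telemetry.read_state(): the state, without advancing time (a new reading comes with each control period).
- imaging.capture(name): name is "scene" or "top"; returns the picture (480x640x3 uint8, red, green, blue); there is no depth.
- imaging.get_calibration(name): a dict with "fov_y" (degrees; the focal length in pixels is half the picture's height over the tangent of half this angle, whatever the lens; pixels are square), "cx", "cy" (the principal point, pixels), "position" and "attitude" of the camera in the world. Camera axes: x right, y up, looking along -z (the intrinsics and any distortion apply to the point x, -y, -z); pixel columns grow to the right and rows downward; lengths in m; the calibration is good to about 2 mm. A picture is of the moment at which its call begins. get_calibration takes no time and is no camera call.
- env.sign_off(): hands the job in, once; it reports no verdict.
The state is a dict: "clock": time; "qpos": joint angles; "qvel": joint speeds; "joint_torque": joint torques, N m; "tcp_pos": TCP position; "eef_rot": TCP orientation; "ft_force": force on the tool from outside, world axes, zero at the start; "torque": the same for the moment, N m; "grip_width": finger opening in m.
Only numpy, scipy, OpenCV 4.12 (cv2) and the standard library are available. Lean on these libraries where they do the work, as an engineer would, in place of code of your own. Each camera call takes 0.05 s, during which the arm holds its last target.

### The job

Make up two kits from the stock on the bench. The yellow tray gets the pouring kit: the blue mould half lying flat in the middle of the wide bay, its long side along the bay's long side, and the syringe in the long bay; the green tray gets the inspection kit: the red cast knob standing upright in the middle of the wide bay, and the black torch in the long bay. Lay the syringe and the torch along their bays and midway between the ends (either way round), let go of everything, and leave the marker pen where it lies.

Things in the scene. Friction and masses are not known exactly. Their poses are not given: they have to be found in the camera images.
- tray_yellow: Yellow kit tray. 175 (x) x 158 (y) mm, fixed; floor 5, rim 9 mm above the bench. Origin: centre of the underside, on the bench, z up. Black outlines: WIDE bay (frame 74 x 98, open round) centred at x +43 mm, y 0; LONG bay (frame 44 x 142 along y) centred at x -47 mm, y 0. At each end of the long bay two ribs, 44 mm apart and 4 mm above the floor, stop rolling; its middle 80 mm has none, for fingers.
- tray_green: Green kit tray, like the yellow one. 175 (x) x 158 (y) mm, fixed; floor 5, rim 9 mm above the bench. Origin: centre of the underside, on the bench, z up. Black outlines: WIDE bay (frame 74 x 98, open round) centred at x +43 mm, y 0; LONG bay (frame 44 x 142 along y) centred at x -47 mm, y 0. At each end of the long bay two ribs, 44 mm apart and 4 mm above the floor, stop rolling; its middle 80 mm has none, for fingers.
- mould_mid (a point): Light blue silicone mould half, a flat block 60 mm (x) by 85 mm (y) by 24 mm high with a round mark on top, 0.1 kg. The point is its centre, 12 mm above its underside; z up. Can be taken across its 60 mm width.
- knob_part_mid (a point): Red cast knob, 44 mm high, standing on a round foot of 55 mm diameter (20 mm high); above it a stem of 24 mm diameter and, from 30 to 44 mm, a round head of 28 mm diameter by which it can be taken. 0.05 kg. The point is on its axis, 22 mm above its underside; z up.
- syringe_b_mid (a point): White syringe with a blue plunger, lying flat, 128 mm long along its y, 24 mm high. The point is the middle of its length on the barrel's axis, 12 mm above the surface it lies on; the barrel there is 23 mm thick. A flange 36 mm wide lies 24 to 27 mm along +y from the point, beyond it the plunger. 0.04 kg.
- torch_b_mid (a point): Black pocket torch with a red switch, lying, 127 mm long along its y. Barrel of 28 mm diameter, head of 33 mm diameter from 34 to 64 mm along -y. The point is the middle of its length on its axis, 16.5 mm above the surface it lies on. Round: rolls easily (its x and z turn with it). 0.12 kg.
- marker_pen_mid (a point): Marker pen, white and blue, 135 mm long along its y, 16 mm thick, lying on the bench. The point is its centre. Belongs to no kit: leave it where it lies.
- tap_carboy: Big white carboy with a red cap on a cradle, fixed furniture, an obstacle: 186 mm wide (y), 323 mm high; its front face lies 64 mm in front of the origin (-x) and its tap 126 mm in front, up to 107 mm high. Carry things round in front of it. Origin: under its middle, on the bench.
- clamp_jig: Wooden board (150 x 260 mm) with two red-handled toggle clamps, fixed furniture, an obstacle: 105 mm high, the handles reach 199 mm to either side (y) of the origin. Origin: under the middle of the board, on the bench.

How it is judged:
At the end, for the whole second after the job is handed in: Each thing at rest on the floor of its own tray, its centre within 15 mm of its bay's centre along both tray axes; mould half, syringe and torch within 15 degrees of the bay's length (either way round); mould half flat and knob upright within 8 degrees; marker not moved more than 20 mm (x of mould_mid in the frame of tray_yellow between 0.028 and 0.058 m and y of mould_mid in the frame of tray_yellow between -0.015 and 0.015 m and z of each of mould_mid, syringe_b_mid in the frame of tray_yellow below 0.024 m and linear speed of each of mould, syringe_b, knob_part, torch_b below 0.02 m/s and angle between the y axis of each of mould_mid, syringe_b_mid and the y axis of tray_yellow, either way round below 0.26 rad and angle between each of mould_mid, knob_part_mid's own z axis and vertical below 0.15 rad and x of syringe_b_mid in the frame of tray_yellow between -0.062 and -0.032 m and y of syringe_b_mid in the frame of tray_yellow between -0.015 and 0.015 m and x of knob_part_mid in the frame of tray_green between 0.028 and 0.058 m and y of knob_part_mid in the frame of tray_green between -0.015 and 0.015 m and z of knob_part_mid in the frame of tray_green below 0.034 m and x of torch_b_mid in the frame of tray_green between -0.062 and -0.032 m and y of torch_b_mid in the frame of tray_green between -0.015 and 0.015 m and z of torch_b_mid in the frame of tray_green below 0.0285 m and angle between the y axis of torch_b_mid and the y axis of tray_green, either way round below 0.26 rad); the robot touches nothing.
It fails at once if the marker pen is moved by more than 20 mm (distance of marker_pen_mid from where it was at the start of the episode above 0.02 m).
It also fails if it takes over 102 s, if anything falls off the work surface, if the arm or the gripper's body presses on something with over 40 N, if the wrist force passes 120 N, or if a joint passes its speed limit or range.

## Working session

There is one attempt and no reset: what is moved stays moved. The work goes in short steps, Python scripts to look and compute and a tool call to move; the robot and the scene stay as the last step left them, time stands still between calls to the robot, and variables do not carry over. Pictures are saved under pics/ and viewed, and the job is handed in when it is done.

Besides the shell and the picture viewer there is one more tool, called after "Call:" as name(argument=value, ...) on one line, values as JSON. apply_moves: Moves the arm, as the interface text tells. Its arguments: {"type":"object","properties":{"targets":{"type":"array","items":{"type":"array","items":{"type":"array","items":{"type":"number"}}}},"newtons":{"type":"number"}},"required":["targets"]}

```bash
mkdir -p pics; python3 - <<'E'
from workcell import telemetry, imaging, env
import cv2
for n in ("scene","top"):
    im=imaging.capture(n); cv2.imwrite(f"pics/{n}0.png",im[:,:,::-1]); c=imaging.get_calibration(n); print(n,c)
print(telemetry.read_state())
E
```

```text
scene {'fov_y': 57.94697210698669, 'cx': 328.14421616567506, 'cy': 241.5566117718179, 'position': array([0.05951507, 0.47225465, 0.49297   ]), 'attitude': array([[-0.70408174,  0.37472753, -0.60319829],
       [-0.71010815, -0.37621771,  0.59515262],
       [-0.00391381,  0.84737212,  0.5309851 ]])}
top {'fov_y': 44.62383450254449, 'cx': 320.63539399846877, 'cy': 234.3695003985119, 'position': array([ 0.35296654, -0.03330008,  1.48504938]), 'attitude': array([[-0.0248483 ,  0.98672041, -0.16051602],
       [-0.99960836, -0.02659128, -0.00871929],
       [-0.01287183,  0.1602365 ,  0.98699472]])}
{'clock': 0.1, 'qpos': array([-1.31757226e+00,  1.24443722e-01,  1.65152831e+00, -1.81763380e-05,
        1.36750233e+00, -8.26055939e-02]), 'qvel': array([-0.00027391, -0.0009767 , -0.00273126, -0.00023808,  0.00145177,
       -0.00066011]), 'joint_torque': array([-7.18123429e-04, -4.18885696e+01, -3.61096573e+01,  7.76029495e-02,
        4.62095300e-02, -7.07372942e-05]), 'tcp_pos': array([ 0.21403698, -0.61317325,  0.23251286]), 'eef_rot': array([[ 9.44136037e-01,  3.29555616e-01, -4.88649914e-04],
       [ 3.29555949e-01, -9.44134299e-01,  1.81723173e-03],
       [ 1.37527779e-04, -1.87675145e-03, -9.99998229e-01]]), 'ft_force': array([-0.30512422,  0.96713049, -0.31221818]), 'torque': array([-0.01509141,  0.03922272,  0.03211155]), 'grip_width': 0.09532011380152246}
```

View pics/top0.png

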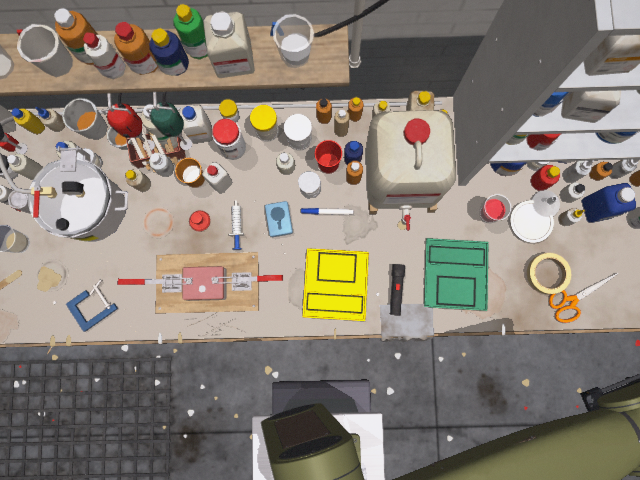

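View pics/scene0.png

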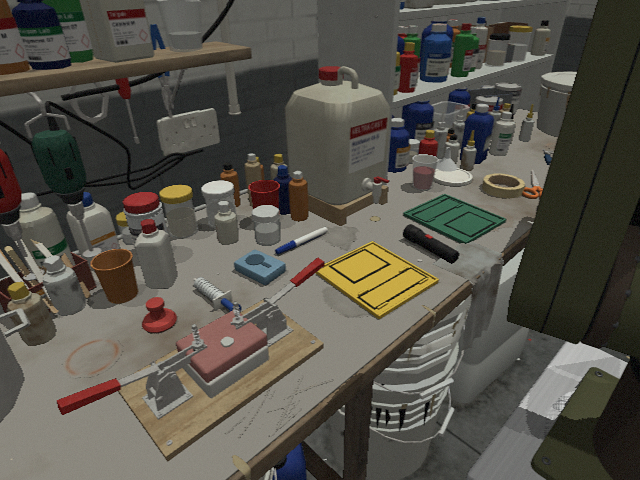

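The top view shows all the items. The knob is near (200,220), the syringe (237,222), the mould (278,219) and the marker (327,211). The yellow tray is at (336,285), the torch at (397,290) and the green tray at (457,274). I'll enlarge these for exact pixels.

```bash
python3 - <<'E'
import cv2
im=cv2.imread("pics/top0.png")
a=im[190:260,180:360]; cv2.imwrite("pics/c1.png",cv2.resize(a,None,fx=4.4,fy=4.4,interpolation=cv2.INTER_CUBIC))
a=im[230:330,290:500]; cv2.imwrite("pics/c2.png",cv2.resize(a,None,fx=3.8,fy=3.8,interpolation=cv2.INTER_CUBIC))
a=cv2.imread("pics/scene0.png")[200:350,130:350]; cv2.imwrite("pics/c3.png",cv2.resize(a,None,fx=3.6,fy=3.6,interpolation=cv2.INTER_CUBIC))
E
```

```text
(no output)
```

View pics/c1.png

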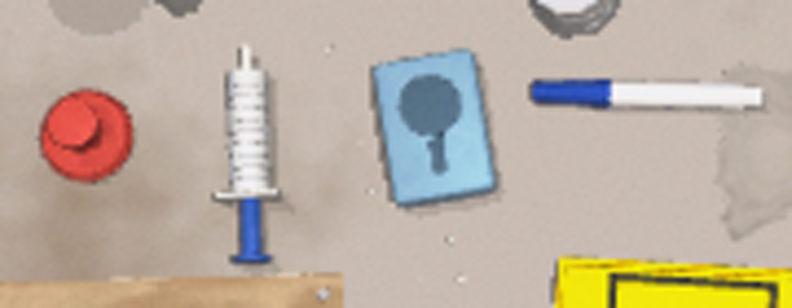

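View pics/c2.png

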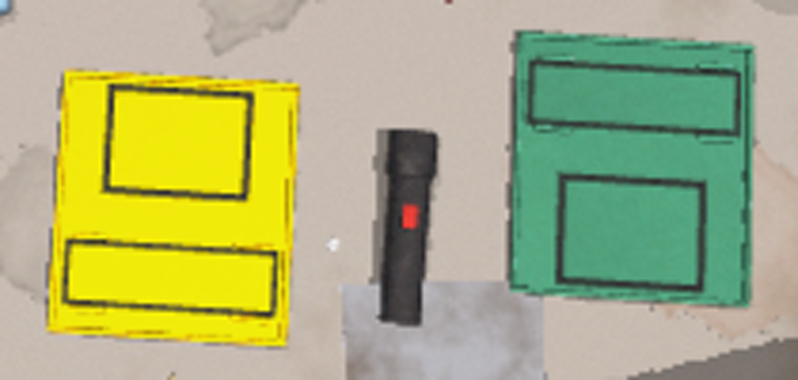

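View pics/c3.png

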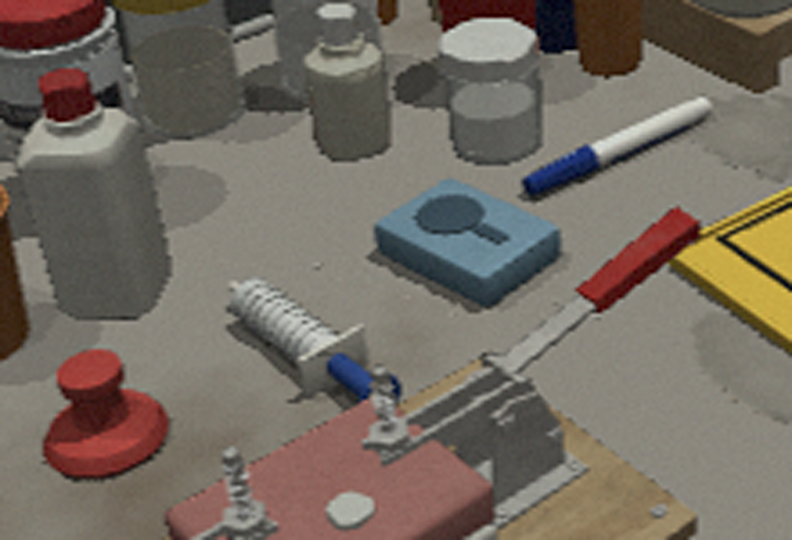

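```bash
cat > h.py <<'E'
import numpy as np
from workcell import imaging, telemetry
def ray(name,u,v,z):
    c=imaging.get_calibration(name); f=240/np.tan(np.radians(c['fov_y']/2))
    d=np.array(c['attitude'])@np.array([(u-c['cx'])/f,-(v-c['cy'])/f,-1]); p=np.array(c['position'])
    return p+d*(z-p[2])/d[2]
def proj(name,P):
    c=imaging.get_calibration(name); f=240/np.tan(np.radians(c['fov_y']/2))
    q=np.array(c['attitude']).T@(np.array(P)-np.array(c['position']))
    return np.array([c['cx']+f*q[0]/-q[2], c['cy']-f*q[1]/-q[2]])
def crop(pts,s,off,z,name="top"):
    return np.array([ray(name,(u+.5)/s-.5+off[0],(v+.5)/s-.5+off[1],z)[:2] for u,v in pts])
E
python3 - <<'E'
from h import *
np.set_printoptions(precision=4,suppress=True)
A=lambda p,z:crop(p,4.4,(180,190),z); B=lambda p,z:crop(p,3.8,(290,230),z)
def quad(n,p):
    print(n,p.mean(0),"sides",[round(float(np.linalg.norm(p[i]-p[i-1])),4) for i in range(4)],"ang",[round(float(np.degrees(np.arctan2(*(p[i]-p[i-1])[::-1]))),1) for i in range(4)])
def line(n,p): d=p[1]-p[0]; print(n,p.mean(0),np.linalg.norm(d),np.degrees(np.arctan2(d[1],d[0])))
print("knob head",A([(74,122)],.044),"foot",A([(86,135)],.015))
line("syr",A([(245,47),(250,261)],.012))
quad("mould",A([(374,66),(470,50),(497,187),(397,206)],.024))
line("marker",A([(530,92),(763,97)],.008))
quad("Y",B([(65,71),(299,84),(287,346),(48,331)],.009))
quad("Yw",B([(108,86),(251,94),(246,198),(104,190)],.005))
quad("Yl",B([(66,240),(277,252),(274,315),(64,302)],.005))
quad("G",B([(515,31),(751,45),(748,306),(510,289)],.009))
quad("Gl",B([(530,61),(740,73),(738,134),(530,122)],.005))
quad("Gw",B([(560,174),(705,183),(701,290),(557,281)],.005))
line("torch",B([(413,132),(400,323)],.0165))
S=lambda p,z:crop(p,3.6,(130,200),z,"scene")
print("scene knob head",S([(91,366)],.044)); print("knob foot ctr",S([(105,425)],.02))
quad("mould sc",S([(376,232),(448,182),(560,242),(488,292)],.024))
line("syr",S([(232,287),(390,385)],.012))
# carboy tap
print("tap",ray("top",407,222,.1))
for q in [(118,283),(283,278)]: print("handle",ray("top",*q,.09))
E
```

```text
knob head [[0.6391 0.2907]] foot [[0.637  0.2901]]
syr [0.6241 0.1964] 0.12682109417019863 -178.77220960196664
mould [0.6345 0.0862] sides [0.0836, 0.0565, 0.0824, 0.0585] ang [8.6, -81.9, -170.0, 99.4]
marker [ 0.6535 -0.0369] 0.13639622579773708 -92.82757261960667
Y [ 0.4651 -0.0548] sides [0.173, 0.1569, 0.1737, 0.1573] ang [-4.9, -94.7, 175.2, 85.0]
Yw [ 0.5088 -0.0578] sides [0.0699, 0.0961, 0.0698, 0.0947] ang [-3.6, -94.7, 175.3, 85.3]
Yl [ 0.419  -0.0505] sides [0.0409, 0.1402, 0.0415, 0.1389] ang [-3.1, -94.7, 175.2, 85.0]
G [ 0.484  -0.3582] sides [0.1721, 0.1576, 0.1736, 0.156] ang [-4.2, -95.0, 175.3, 84.5]
Gl [ 0.5306 -0.3643] sides [0.0412, 0.1403, 0.0412, 0.1384] ang [-3.1, -94.8, 174.2, 85.2]
Gw [ 0.4411 -0.3563] sides [0.0709, 0.0961, 0.0708, 0.0947] ang [-4.8, -95.1, 174.0, 85.0]
torch [ 0.4474 -0.2069] 0.12595630547886064 173.49615116394165
scene knob head [[0.6382 0.292 ]]
knob foot ctr [[0.626  0.2968]]
mould sc [0.6246 0.0962] sides [0.0833, 0.0567, 0.0875, 0.0532] ang [6.6, -77.7, -175.5, 98.2]
syr [0.6273 0.1927] 0.12132207396376372 -173.82388249815858
tap [ 0.6027 -0.2293  0.1   ]
handle [0.4749 0.4672 0.09  ]
handle [0.4767 0.0716 0.09  ]
```

```bash
python3 - <<'E'
from h import *
np.set_printoptions(precision=1,suppress=True)
B=lambda p,z:crop(p,3.8,(290,230),z)
for p in B([(65,71),(299,84),(287,346),(48,331),(515,31),(751,45),(748,306),(510,289)],.009): print(proj("scene",[*p,.009]))
for p in crop([(374,66),(470,50),(497,187),(397,206)],4.4,(180,190),.024): print(proj("scene",[*p,.024]))
import cv2
im=cv2.imread("pics/scene0.png")
for p in B([(65,71),(299,84),(287,346),(48,331),(515,31),(751,45),(748,306),(510,289)],.009): cv2.circle(im,tuple(int(x) for x in proj("scene",[*p,.009])),2,(255,0,255),-1)
for p in crop([(374,66),(470,50),(497,187),(397,206)],4.4,(180,190),.024): cv2.circle(im,tuple(int(x) for x in proj("scene",[*p,.024])),2,(255,0,255),-1)
p=proj("scene",[.638,.2904,.044]);cv2.circle(im,tuple(int(x) for x in p),2,(255,255,0),-1)
cv2.imwrite("pics/s1.png",cv2.resize(im[180:340,130:520],None,fx=2,fy=2))
E
```

```text
[315.  268.6]
[373.2 240.5]
[439.9 278.3]
[380.  315.3]
[403.  212.2]
[444.7 193.3]
[506.7 218.4]
[465.5 241.5]
[234.1 260.3]
[255.3 247.5]
[287.1 260.9]
[266.1 275.9]
```

View pics/s1.png

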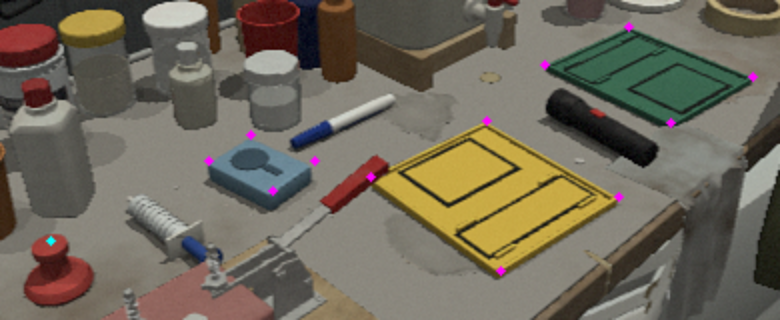

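```bash
python3 - <<'E'
import cv2
a=cv2.imread("pics/scene0.png")[240:300,220:300]; cv2.imwrite("pics/c4.png",cv2.resize(a,None,fx=9,fy=9,interpolation=cv2.INTER_CUBIC))
a=cv2.imread("pics/top0.png")[195:245,255:305]; cv2.imwrite("pics/c5.png",cv2.resize(a,None,fx=11,fy=11,interpolation=cv2.INTER_CUBIC))
E
```

```text
(no output)
```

View pics/c4.png

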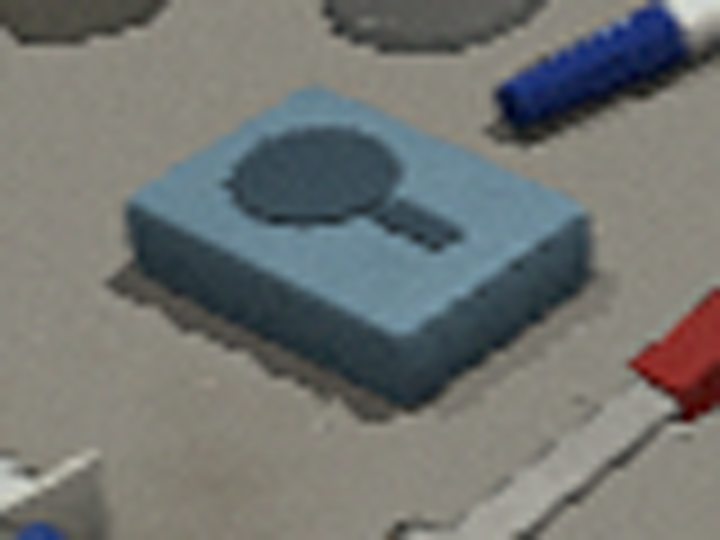

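View pics/c5.png

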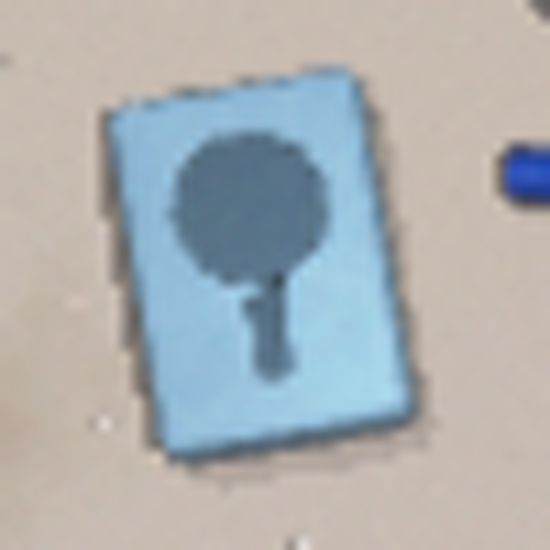

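```bash
python3 - <<'E'
from h import *
np.set_printoptions(precision=4,suppress=True)
a=crop([(130,207),(318,90),(588,215),(405,333)],9,(220,240),.024,"scene")
b=crop([(112,112),(350,68),(412,408),(170,452)],11,(255,195),.024)
for p in (a,b):
    print(p.mean(0),[round(float(np.linalg.norm(p[i]-p[i-1])),4) for i in range(4)],[round(float(np.degrees(np.arctan2(*(p[i]-p[i-1])[::-1]))),1) for i in range(4)]); print(p)
E
```

```text
[0.6308 0.0915] [0.0775, 0.0558, 0.0798, 0.0529] [10.2, -81.2, -172.0, 96.3]
[[0.6654 0.1252]
 [0.6739 0.0701]
 [0.5949 0.059 ]
 [0.5891 0.1115]]
[0.6354 0.0864] [0.0813, 0.0562, 0.0816, 0.0566] [8.9, -80.9, -170.8, 98.9]
[[0.6711 0.1205]
 [0.6801 0.065 ]
 [0.5996 0.052 ]
 [0.5908 0.1079]]
```

Call:
apply_moves(targets=[[[0.6,1,-0.2,0,0,-0.43,75],[0.6,1,-0.2,0,0,-0.43,75],[0.6,1,-0.2,0,0,-0.43,75],[0.6,1,-0.2,0,0,-0.43,75],[0.6,1,-0.2,0,0,-0.43,75],[0.6,1,-0.3,0,0,-0.43,75],[0.65,1,-0.3,0,0,-0.43,75],[0.65,1,-0.3,0,0,-0.43,75],[0.65,1,-0.3,0,0,-0.43,75],[0.65,1,-0.3,0,0,-0.43,75],[0.65,1,-0.3,0,0,-0.43,75],[0.65,1,-0.3,0,0,-0.43,75]]], newtons=25)

```text
clock: 1.6
tcp_pos: [0.4412, -0.2403, 0.131]
eef_rot: [[0.991, -0.135, -0.002], [-0.135, -0.991, 0.009], [-0.003, -0.008, -1.0]]
ft_force: [-0.4, -0.6, -0.5]
grip_width: 0.0754
```

```bash
cat > go.py <<'E'
import sys
from h import *
# usage: go.py x y z yaw  -> remaining shift in units of 30 mm, turn in units of 5 deg
from scipy.spatial.transform import Rotation as R
x,y,z,yaw=map(float,sys.argv[1:5]); s=telemetry.read_state()
p=np.array(s['tcp_pos']); Rm=np.array(s['eef_rot'])
a=np.radians(yaw); c,n=np.cos(a),np.sin(a)
T=np.array([[c,n,0],[n,-c,0],[0,0,-1]])
rv=np.degrees(R.from_matrix(T@Rm.T).as_rotvec())/5
print("t",round(s['clock'],2),"p",p.round(4),"yaw",round(float(np.degrees(np.arctan2(Rm[1,0],Rm[0,0]))),1),"F",np.round(s['ft_force'],1),"w",round(float(s['grip_width'])*1000,1))
print("shift",((np.array([x,y,z])-p)/.03).round(2),"turn",rv.round(2))
E
python3 go.py .4474 -.2069 .1 -6.5
```

```text
t 1.6 p [ 0.4412 -0.2403  0.131 ] yaw -7.7 F [-0.4 -0.6 -0.5] w 75.4
shift [ 0.21  1.11 -1.03] turn [-0.1  -0.02  0.25]
```

Call:
apply_moves(targets=[[[0.2,1,-0.6,-0.1,0,0.25,75],[0,0.1,-0.6,0,0,0,75],[0,0,-0.6,0,0,0,75],[0,0,0,0,0,0,75]]])

```text
clock: 2.1
tcp_pos: [0.4466, -0.205, 0.0728]
eef_rot: [[0.994, -0.11, -0.005], [-0.11, -0.994, 0.001], [-0.005, -0.0, -1.0]]
ft_force: [-0.3, 0.6, -0.0]
grip_width: 0.075
```

```bash
python3 go.py .4474 -.2069 .027 -6.5; python3 -c "
from h import *; import cv2
cv2.imwrite('pics/t1.png',cv2.resize(imaging.capture('scene')[190:290,340:500,::-1],None,fx=5,fy=5))"
```

```text
t 2.1 p [ 0.4466 -0.205   0.0728] yaw -6.3 F [-0.3  0.6 -0. ] w 75.0
shift [ 0.03 -0.06 -1.53] turn [-0.01 -0.06 -0.04]
```

View pics/t1.png

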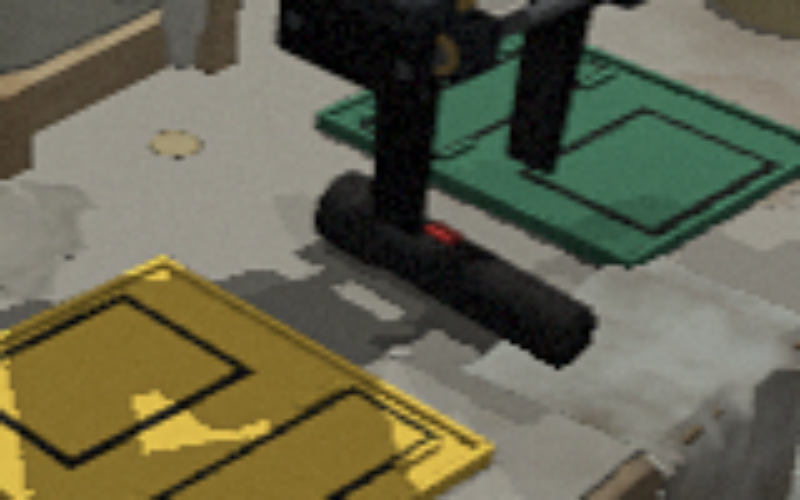

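The picture shows one finger on each side of the torch: the near one at (400,220), the far one at (535,165). I'll descend and close.

Call:
apply_moves(targets=[[[0,-0.06,-0.8,0,0,0,75],[0,0,-0.7,0,0,0,75],[0,0,0,0,0,0,75],[0,0,0,0,0,0,20],[0,0,0,0,0,0,20],[0,0,0,0,0,0,20],[0,0,0,0,0,0,20],[0,0,0,0,0,0,20]]])

```text
clock: 3.15
tcp_pos: [0.4516, -0.2136, 0.0351]
eef_rot: [[0.993, -0.116, 0.008], [-0.116, -0.993, -0.007], [0.009, 0.006, -1.0]]
ft_force: [0.9, 0.9, -0.6]
grip_width: 0.0302
```

```bash
python3 go.py .5306 -.3643 .15 85.2; python3 go.py .4474 -.2069 .027 -6.5
```

```text
t 3.15 p [ 0.4516 -0.2136  0.0351] yaw -6.6 F [ 0.9  0.9 -0.6] w 30.2
shift [ 2.63 -5.02  3.83] turn [-1.000e-02  1.400e-01  1.837e+01]
t 3.15 p [ 0.4516 -0.2136  0.0351] yaw -6.6 F [ 0.9  0.9 -0.6] w 30.2
shift [-0.14  0.22 -0.27] turn [0.08 0.09 0.03]
```

Call:
apply_moves(targets=[[[0,0,0,0,0,0,20],[0,0,0,0,0,0,20]]])

```text
clock: 3.4
tcp_pos: [0.4516, -0.2136, 0.0351]
eef_rot: [[0.993, -0.115, 0.008], [-0.115, -0.993, -0.007], [0.009, 0.006, -1.0]]
ft_force: [0.4, 0.4, -0.3]
grip_width: 0.0269
```

```bash
python3 go.py .4474 -.2069 .027 -6.5; python3 -c "
from h import *; import cv2
cv2.imwrite('pics/t2.png',cv2.resize(imaging.capture('scene')[190:290,340:500,::-1],None,fx=5,fy=5))"
```

```text
t 3.4 p [ 0.4516 -0.2136  0.0351] yaw -6.6 F [ 0.4  0.4 -0.3] w 26.9
shift [-0.14  0.22 -0.27] turn [0.08 0.09 0.02]
```

View pics/t2.png

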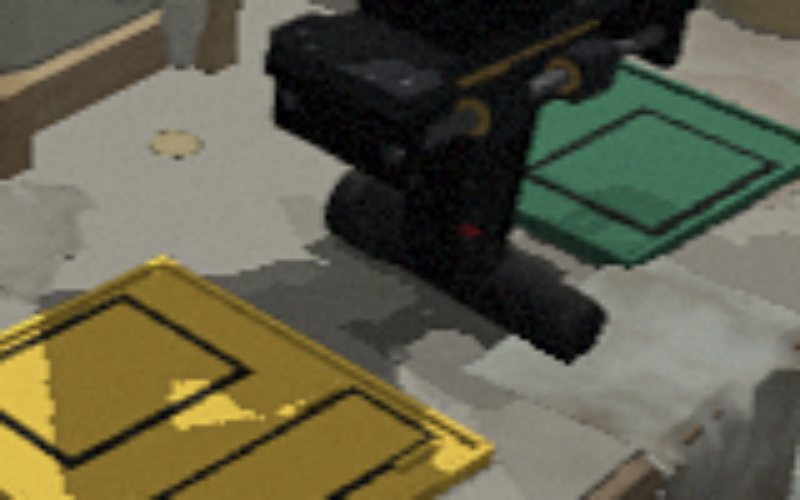

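Call:
apply_moves(targets=[[[0,0,0,0,0,0,60],[0,0,0,0,0,0,60],[0,0,-0.35,0.08,0.09,0,60],[0,0,0,0,0,0,60]]])

```text
clock: 3.95
tcp_pos: [0.4513, -0.2133, 0.0235]
eef_rot: [[0.993, -0.115, -0.001], [-0.115, -0.993, 0.001], [-0.001, -0.001, -1.0]]
ft_force: [-0.2, -0.4, 0.7]
grip_width: 0.0585
```

```bash
python3 go.py .4474 -.2069 .027 -6.5
```

```text
t 3.95 p [ 0.4513 -0.2133  0.0235] yaw -6.6 F [-0.2 -0.4  0.7] w 58.5
shift [-0.13  0.21  0.12] turn [-0.01 -0.01  0.02]
```

Call:
apply_moves(targets=[[[-0.1,0,0,0,0,0,60],[0,0,0,0,0,0,60],[0,0,0,0,0,0,20],[0,0,0,0,0,0,20],[0,0,0,0,0,0,20],[0,0,0,0,0,0,20],[0,0,0,0,0,0,20],[0,0,0,0,0,0,20]]])

```text
clock: 4.95
tcp_pos: [0.4482, -0.2134, 0.0236]
eef_rot: [[0.993, -0.115, -0.001], [-0.115, -0.993, 0.001], [-0.001, -0.0, -1.0]]
ft_force: [1.3, 0.1, -0.5]
grip_width: 0.0274
```

```bash
python3 go.py .5306 -.3643 .15 85.2
```

```text
t 4.95 p [ 0.4482 -0.2134  0.0236] yaw -6.6 F [ 1.3  0.1 -0.5] w 27.4
shift [ 2.75 -5.03  4.21] turn [ 0.000e+00 -1.000e-02  1.836e+01]
```

Call:
apply_moves(targets=[[[0,0,0.6,0,0,0,20],[0,0,1,0,0,0,20],[0,-0.2,1,0,0,1,20],[0,-0.5,1,0,0,1,20],[0,-0.6,0.4,0,0,1,20],[0,-0.6,0,0,0,1,20],[0,-0.6,0,0,0,1,20],[0.2,-0.6,0,0,0,1,20],[0.3,-0.5,0,0,0,1,20],[0.3,-0.5,0,0,0,1,20],[0.3,-0.3,0,0,0,1,20],[0.3,-0.2,0,0,0,1,20]]])

```text
clock: 6.45
tcp_pos: [0.4908, -0.3557, 0.1614]
eef_rot: [[0.706, 0.708, 0.009], [0.708, -0.706, -0.006], [0.002, 0.01, -1.0]]
ft_force: [0.4, -0.5, -1.3]
grip_width: 0.0274
```

```bash
python3 go.py .5306 -.3643 .09 85.2
```

```text
t 6.45 p [ 0.4908 -0.3557  0.1614] yaw 45.1 F [ 0.4 -0.5 -1.3] w 27.4
shift [ 1.33 -0.29 -2.38] turn [0.03 0.12 8.03]
```

Call:
apply_moves(targets=[[[0.2,0,0,0,0.1,1,20],[0.2,0,0,0,0,1,20],[0.2,-0.05,0,0,0,1,20],[0.2,-0.05,-0.2,0,0,1,20],[0.2,-0.05,-0.4,0,0,1,20],[0.2,-0.05,-0.4,0,0,1,20],[0,0,-0.4,0,0,1,20],[0,0,-0.4,0,0,0.7,20],[0,0,-0.3,0,0,0,20],[0,0,0,0,0,0,20]]])

```text
clock: 7.7
tcp_pos: [0.5296, -0.3632, 0.1087]
eef_rot: [[0.091, 0.996, 0.012], [0.996, -0.091, -0.008], [-0.007, 0.012, -1.0]]
ft_force: [0.6, 1.0, -1.8]
grip_width: 0.0276
```

```bash
python3 go.py .5306 -.3643 .0285 85.2; python3 -c "
from h import *; import cv2
cv2.imwrite('pics/t3.png',cv2.resize(imaging.capture('scene')[160:280,360:530,::-1],None,fx=4.6,fy=4.6))
cv2.imwrite('pics/t3b.png',cv2.resize(imaging.capture('top')[200:340,360:530,::-1],None,fx=4,fy=4))"
```

```text
t 7.7 p [ 0.5296 -0.3632  0.1087] yaw 84.8 F [ 0.6  1.  -1.8] w 27.6
shift [ 0.03 -0.04 -2.67] turn [0.09 0.13 0.08]
```

View pics/t3.png

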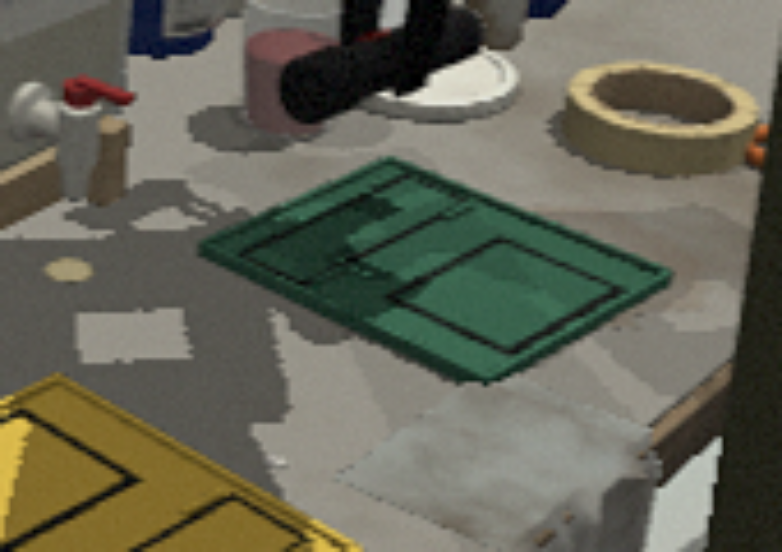

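View pics/t3b.png

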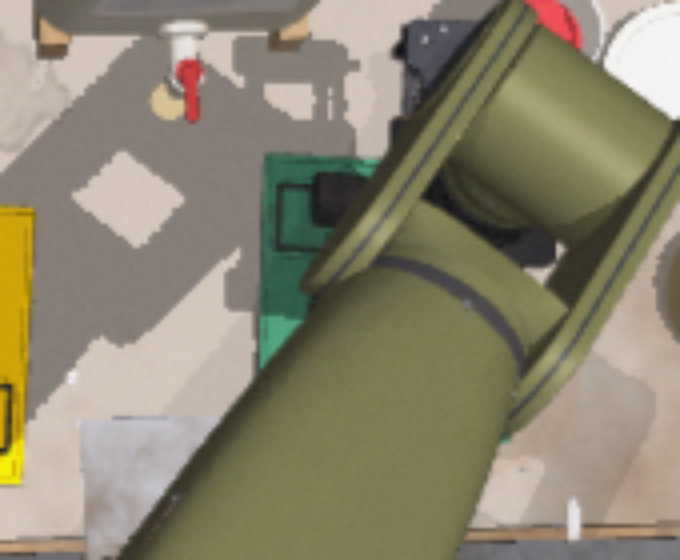

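The torch is held level and lined up with the bay. Its left end shows at top-view pixel (438.8,249).

```bash
python3 -c "
from h import *
print(ray('top',438.8,249.3,.10), ray('scene',360+297/4.6,160+95/4.6,.10),ray('scene',360+470/4.6,160+38/4.6,.10))"
```

```text
[ 0.53459218 -0.30171493  0.1       ] [ 0.53477291 -0.29502952  0.1       ] [ 0.51305643 -0.41527923  0.1       ]
```

Call:
apply_moves(targets=[[[0,0,-0.7,0.09,0.13,0.08,20],[0,0,-0.7,0,0,0,20],[0,0,-0.7,0,0,0,20],[0,0,-0.4,0,0,0,20],[0,0,0,0,0,0,20]]])

```text
clock: 8.43
tcp_pos: [0.5297, -0.3632, 0.0288]
eef_rot: [[0.084, 0.996, 0.0], [0.996, -0.084, 0.0], [0.0, 0.0, -1.0]]
ft_force: [0.0, -1.1, -1.1]
grip_width: 0.0273
```

```bash
python3 go.py .5306 -.3643 .029 85.2
```

```text
t 8.43 p [ 0.5297 -0.3632  0.0288] yaw 85.2 F [ 0.  -1.1 -1.1] w 27.3
shift [ 0.03 -0.04  0.01] turn [-0.  0.  0.]
```

Call:
apply_moves(targets=[[[0,0,0,0,0,0,30],[0,0,0,0,0,0,33],[0,0,0,0,0,0,40],[0,0,0,0,0,0,48],[0,0,0,0,0,0,48],[0,0,0.6,0,0,0,48],[0,0,1,0,0,0,48],[-0.5,0,1,0,0,0,60],[-1,0,1,0,0,-0.5,76]]])

```text
clock: 9.55
tcp_pos: [0.4857, -0.3637, 0.1443]
eef_rot: [[0.127, 0.992, 0.003], [0.992, -0.127, -0.002], [-0.001, 0.003, -1.0]]
ft_force: [-0.0, -0.4, 0.2]
grip_width: 0.0625
```

```bash
python3 go.py .633 .089 .1 8.9; python3 -c "
from h import *; import cv2
cv2.imwrite('pics/t4.png',cv2.resize(imaging.capture('scene')[160:280,360:530,::-1],None,fx=4.6,fy=4.6))"
```

```text
t 9.55 p [ 0.4857 -0.3637  0.1443] yaw 82.7 F [-0.  -0.4  0.2] w 62.5
shift [ 4.91 15.09 -1.48] turn [ 4.000e-02  1.000e-02 -1.477e+01]
```

View pics/t4.png

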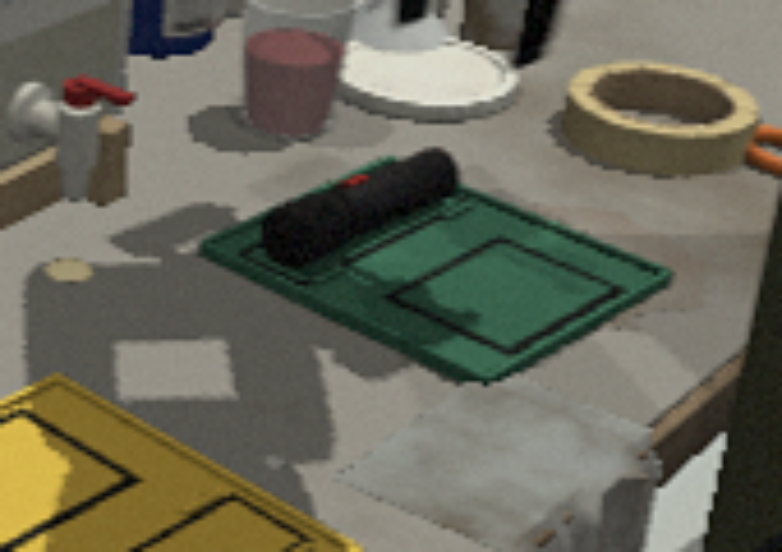

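The torch is lying in the green long bay. Next is the mould.

Call:
apply_moves(targets=[[[-0.2,1,0.4,0,0,-0.9,76],[-0.1,1,0.2,0,0,-1,76],[0,1,0,0,0,-1,76],[0,1,0,0,0,-1,76],[0,1,0,0,0,-1,76],[0,1,0,0,0,-1,76],[0,1,0,0,0,-1,76],[0,1,0,0,0,-1,76],[0,1,0,0,0,-1,76],[0.4,1,0,0,0,-1,76],[0.7,1,0,0,0,-1,76],[0.8,1,0,0,0,-1,76]]])

```text
clock: 11.1
tcp_pos: [0.536, 0.0022, 0.1857]
eef_rot: [[0.935, 0.356, 0.011], [0.356, -0.934, -0.027], [0.0, 0.029, -1.0]]
ft_force: [-0.3, -1.1, 0.6]
grip_width: 0.0759
```

```bash
python3 go.py .633 .089 .1 8.9
```

```text
t 11.1 p [0.536  0.0022 0.1857] yaw 20.8 F [-0.3 -1.1  0.6] w 75.9
shift [ 3.23  2.89 -2.86] turn [ 0.32  0.09 -2.39]
```

Call:
apply_moves(targets=[[[0.8,0.7,-0.3,0.2,0,-0.9,76],[0.8,0.7,-0.5,0.1,0.1,-0.8,76],[0.8,0.7,-0.5,0,0,-0.6,76],[0.7,0.6,-0.5,0,0,-0.1,76],[0,0,-0.5,0,0,0,76],[0,0,-0.3,0,0,0,76],[0,0,0,0,0,0,76]]])

```text
clock: 11.98
tcp_pos: [0.6346, 0.0882, 0.1122]
eef_rot: [[0.989, 0.151, 0.009], [0.151, -0.989, -0.002], [0.009, 0.003, -1.0]]
ft_force: [0.3, 0.2, 0.2]
grip_width: 0.0756
```

```bash
python3 go.py .633 .089 .026 8.9;python3 -c "
from h import *; import cv2
cv2.imwrite('pics/t5.png',cv2.resize(imaging.capture('scene')[220:310,200:340,::-1],None,fx=5.5,fy=5.5))
"
```

```text
t 11.97 p [0.6346 0.0882 0.1122] yaw 8.7 F [0.3 0.2 0.2] w 75.6
shift [-0.05  0.03 -2.87] turn [0.02 0.1  0.05]
```

View pics/t5.png

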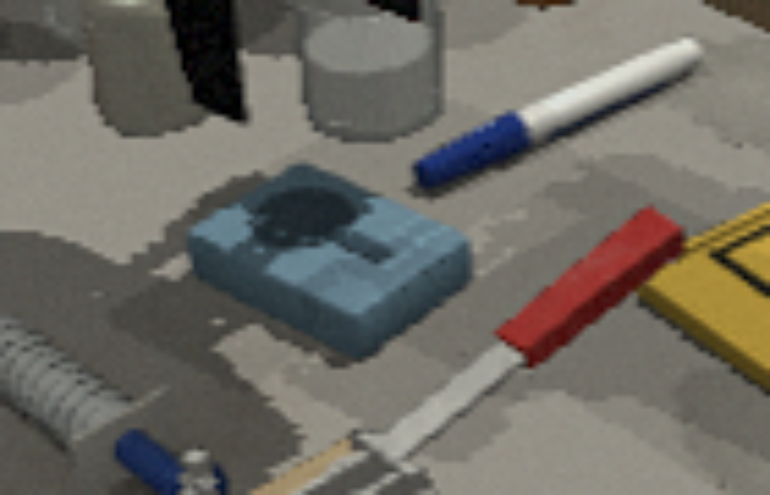

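The tool is still too high to judge. I'll come down to just above the mould and look again.

Call:
apply_moves(targets=[[[0,0,-0.6,0,0.1,0.05,76],[0,0,-0.7,0,0,0,76],[0,0,-0.5,0,0,0,76],[0,0,0,0,0,0,76]]])

```text
clock: 12.52
tcp_pos: [0.634, 0.087, 0.0554]
eef_rot: [[0.988, 0.154, 0.001], [0.154, -0.988, -0.002], [0.0, 0.002, -1.0]]
ft_force: [0.4, 0.5, -0.3]
grip_width: 0.0762
```

```bash
python3 go.py .633 .089 .026 8.9;python3 -c "
from h import *; import cv2
cv2.imwrite('pics/t6.png',cv2.resize(imaging.capture('scene')[220:310,200:340,::-1],None,fx=5.5,fy=5.5))
cv2.imwrite('pics/t6b.png',cv2.resize(imaging.capture('top')[190:260,220:360,::-1],None,fx=5.5,fy=5.5))
"
```

```text
t 12.53 p [0.634  0.087  0.0554] yaw 8.8 F [ 0.4  0.5 -0.3] w 76.2
shift [-0.03  0.07 -0.98] turn [0.03 0.01 0.01]
```

View pics/t6.png

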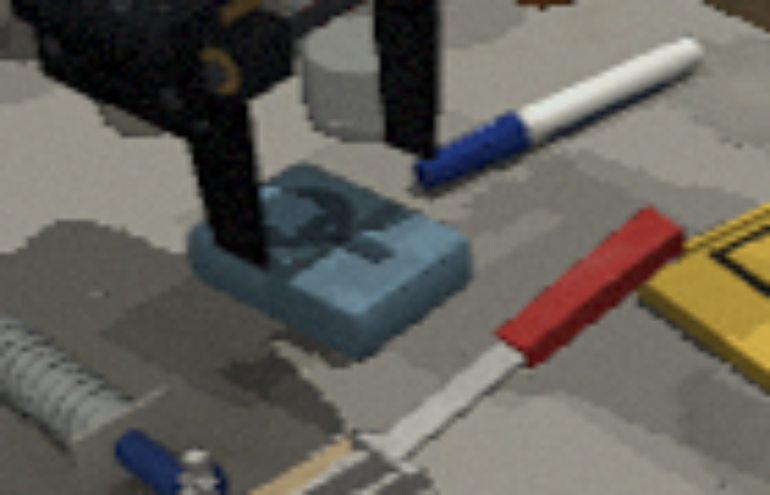

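View pics/t6b.png

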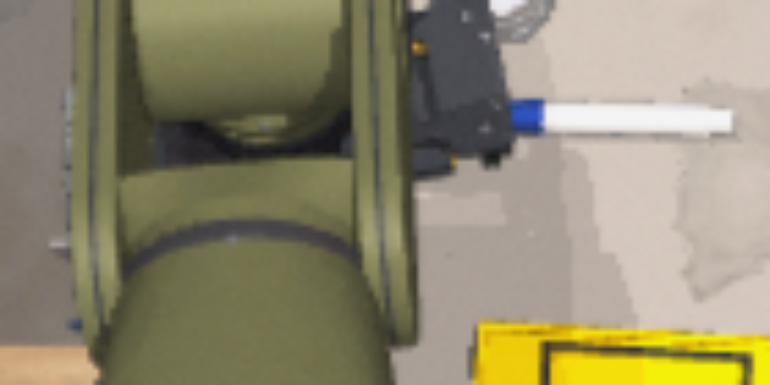

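```bash
python3 -c "
from h import *
np.set_printoptions(precision=4,suppress=True)
f=lambda u,v,z: ray('scene',200+u/5.5,220+v/5.5,z)[:2]
for u,v in [(215,243),(265,268),(388,140),(435,157)]: print('finger',f(u,v,.0364))
for u,v in [(190,240),(302,165),(470,238),(362,312)]: print('mould',f(u,v,.024))
for u,v in [(415,165),(700,45)]: print('marker',f(u,v,.010))
print(proj('scene',[.634,.087,.0364]))
"
```

```text
finger [0.6384 0.1308]
finger [0.6149 0.1275]
finger [0.6479 0.0502]
finger [0.6274 0.0455]
mould [0.6617 0.1265]
mould [0.6726 0.071 ]
mould [0.5945 0.0579]
mould [0.5871 0.1102]
marker [0.6612 0.0295]
marker [ 0.649  -0.1069]
[259.7436 255.6842]
```

Call:
apply_moves(targets=[[[-0.05,0.08,-0.5,0,0,0,76],[0,0,-0.45,0,0,0,76],[0,0,0,0,0,0,76],[0,0,0,0,0,0,50],[0,0,0,0,0,0,50],[0,0,0,0,0,0,50],[0,0,0,0,0,0,50]]], newtons=20)

```text
clock: 13.5
tcp_pos: [0.6348, 0.0899, 0.0286]
eef_rot: [[0.988, 0.154, 0.007], [0.154, -0.988, -0.002], [0.006, 0.003, -1.0]]
ft_force: [0.1, 0.8, -1.0]
grip_width: 0.0598
```

```bash
python3 go.py .5085 -.058 .1 85.2
```

```text
t 13.5 p [0.6348 0.0899 0.0286] yaw 8.9 F [ 0.1  0.8 -1. ] w 59.8
shift [-4.21 -4.93  2.38] turn [-0.03  0.08 15.27]
```

Call:
apply_moves(targets=[[[0,0,0.6,0,0.08,0,50],[0,0,1,0,0,0,50],[0,0,1,0,0,0,50],[-0.2,-0.4,1,0,0,1,50],[-0.4,-0.5,0.7,0,0,1,50],[-0.4,-0.5,0,0,0,1,50],[-0.4,-0.5,0,0,0,1,50],[-0.4,-0.5,0,0,0,1,50],[-0.4,-0.5,0,0,0,1,50],[-0.4,-0.5,0,0,0,1,50],[-0.4,-0.5,0,0,0,1,50],[-0.4,-0.4,0,0,0,1,50]]])

```text
clock: 15.0
tcp_pos: [0.5338, -0.0421, 0.181]
eef_rot: [[0.566, 0.824, 0.019], [0.824, -0.566, 0.003], [0.013, 0.014, -1.0]]
ft_force: [0.1, -0.8, -0.8]
grip_width: 0.0601
```

```bash
python3 go.py .5085 -.058 .1 85.2
```

```text
t 15.0 p [ 0.5338 -0.0421  0.181 ] yaw 55.5 F [ 0.1 -0.8 -0.8] w 60.1
shift [-0.84 -0.53 -2.7 ] turn [-0.09  0.21  5.94]
```

Call:
apply_moves(targets=[[[-0.1,-0.1,0,-0.1,0.2,1,50],[-0.15,-0.1,-0.1,0,0,1,50],[-0.15,-0.1,-0.4,0,0,1,50],[-0.15,-0.1,-0.5,0,0,1,50],[-0.1,0,-0.5,0,0,1,50],[0,0,-0.5,0,0,0.5,50],[0,0,-0.5,0,0,0,50],[0,0,0,0,0,0,50]]])

```text
clock: 16.0
tcp_pos: [0.5162, -0.0562, 0.1167]
eef_rot: [[0.108, 0.994, 0.019], [0.994, -0.108, -0.005], [-0.003, 0.019, -1.0]]
ft_force: [-0.0, 0.7, -1.6]
grip_width: 0.0601
```

```bash
python3 go.py .5085 -.058 .0345 85.2;python3 -c "
from h import *; import cv2
cv2.imwrite('pics/t7.png',cv2.resize(imaging.capture('scene')[190:330,290:450,::-1],None,fx=4.5,fy=4.5))
"
```

```text
t 16.0 p [ 0.5162 -0.0562  0.1167] yaw 83.8 F [-0.   0.7 -1.6] w 60.1
shift [-0.26 -0.06 -2.74] turn [0.05 0.21 0.29]
```

View pics/t7.png

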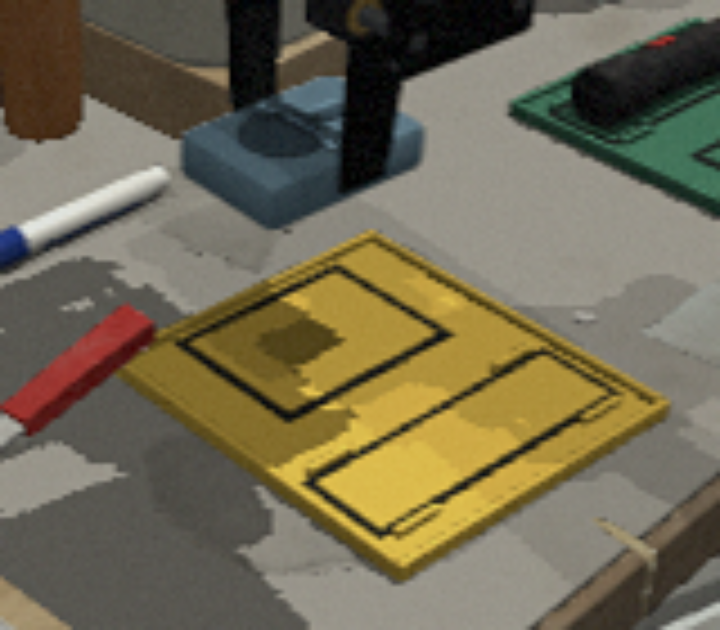

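```bash
python3 -c "
from h import *
np.set_printoptions(precision=4,suppress=True)
q=np.array([ray('scene',290+u/4.5,190+v/4.5,.112)[:2] for u,v in [(183,137),(275,203),(424,128),(335,76)]])
print(q,q.mean(0))
"
```

```text
[[ 0.5398 -0.0082]
 [ 0.4793  0.0033]
 [ 0.4763 -0.0817]
 [ 0.5314 -0.0905]] [ 0.5067 -0.0443]
```

Call:
apply_moves(targets=[[[-0.15,-0.1,-0.7,0.05,0.2,0.28,50],[-0.1,-0.1,-0.7,0,0,0,50],[0,0,-0.7,0,0,0,50],[0,0,-0.4,0,0,0,50],[0,0,0,0,0,0,50]]])

```text
clock: 16.68
tcp_pos: [0.5092, -0.0633, 0.0395]
eef_rot: [[0.081, 0.997, 0.002], [0.997, -0.081, -0.0], [-0.0, 0.002, -1.0]]
ft_force: [-0.9, -0.2, -0.5]
grip_width: 0.0599
```

```bash
python3 go.py .5085 -.062 .0343 85.2
```

```text
t 16.68 p [ 0.5092 -0.0633  0.0395] yaw 85.4 F [-0.9 -0.2 -0.5] w 59.9
shift [-0.02  0.04 -0.17] turn [ 0.    0.02 -0.03]
```

Call:
apply_moves(targets=[[[0,0,-0.17,0,0,0,50],[0,0,0,0,0,0,50],[0,0,0,0,0,0,64],[0,0,0,0,0,0,72],[0,0,0,0,0,0,74],[0,0,0.6,0,0,0,74],[0,0,1,0,0,0,70],[0,0.3,1,0,0,-0.5,60],[0,0.6,1,0,0,-1,60],[0.3,1,0.5,0,0,-1,60],[0.4,1,0,0,0,-1,60],[0.4,1,0,0,0,-1,60]]])

```text
clock: 18.18
tcp_pos: [0.547, 0.0548, 0.175]
eef_rot: [[0.471, 0.882, 0.018], [0.882, -0.471, -0.005], [0.004, 0.019, -1.0]]
ft_force: [0.3, 1.1, -0.4]
grip_width: 0.0598
```

```bash
python3 go.py .625 .195 .1 1;python3 -c "
from h import *; import cv2
cv2.imwrite('pics/t8.png',cv2.resize(imaging.capture('top')[225:335,280:440,::-1],None,fx=5,fy=5))
cv2.imwrite('pics/t8s.png',cv2.resize(imaging.capture('scene')[200:330,290:450,::-1],None,fx=4.5,fy=4.5))
"
```

```text
t 18.18 p [0.547  0.0548 0.175 ] yaw 61.9 F [ 0.3  1.1 -0.4] w 59.8
shift [ 2.6   4.67 -2.5 ] turn [  0.17   0.15 -12.18]
```

View pics/t8.png

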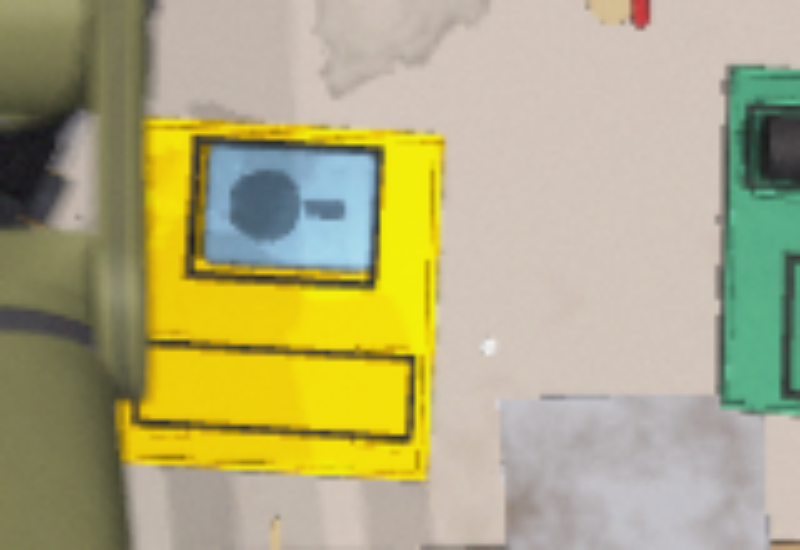

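View pics/t8s.png

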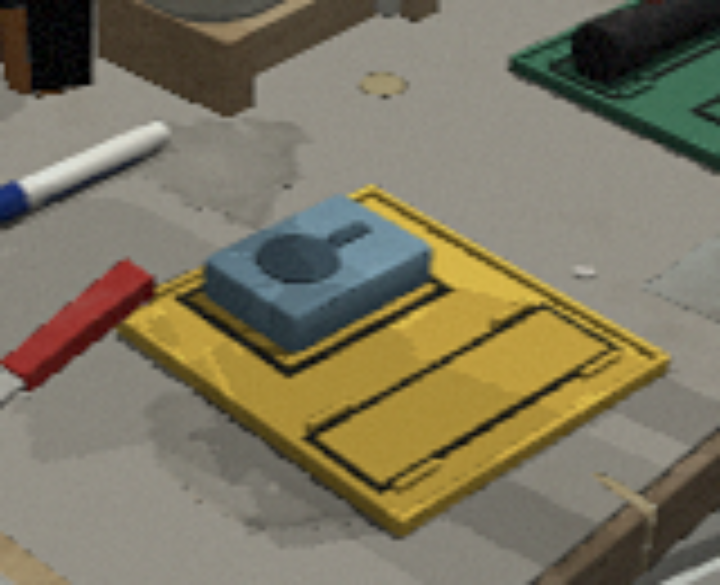

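The mould lies flat in the frame, about 3 mm off centre along the bay, which is well inside the tolerance. Next is the syringe.

Call:
apply_moves(targets=[[[0.3,0.5,0,0.15,0.15,-1,60],[0.3,0.5,0,0,0,-1,60],[0.3,0.5,0,0,0,-1,60],[0.3,0.5,0,0,0,-1,60],[0.3,0.5,0,0,0,-1,60],[0.3,0.5,0,0,0,-1,60],[0.3,0.5,0,0,0,-1,60],[0.2,0.5,0,0,0,-1,60],[0.1,0.3,-0.3,0,0,-1,60],[0,0.1,-0.5,0,0,-1,60],[0,0,-0.5,0,0,-1,60],[0,0,-0.5,0,0,-1,60]]])

```text
clock: 19.77
tcp_pos: [0.6228, 0.1843, 0.134]
eef_rot: [[1.0, 0.012, 0.018], [0.012, -1.0, -0.006], [0.017, 0.006, -1.0]]
ft_force: [0.0, -0.0, -1.3]
grip_width: 0.0597
```

```bash
python3 go.py .625 .195 .06 1
```

```text
t 19.77 p [0.6228 0.1843 0.134 ] yaw 0.7 F [ 0.  -0.  -1.3] w 59.7
shift [ 0.07  0.36 -2.47] turn [0.07 0.2  0.07]
```

Call:
apply_moves(targets=[[[0,0.2,-0.6,0.07,0.2,0.07,60],[0,0.1,-0.7,0,0,0,60],[0,0,-0.7,0,0,0,60],[0,0,-0.2,0,0,0,60],[0,0,0,0,0,0,60]]])

```text
clock: 20.4
tcp_pos: [0.6217, 0.1923, 0.0634]
eef_rot: [[1.0, 0.022, -0.004], [0.022, -1.0, -0.001], [-0.004, 0.001, -1.0]]
ft_force: [-0.4, 0.9, 0.2]
grip_width: 0.0601
```

```bash
python3 go.py .625 .195 .024 1;python3 -c "
from h import *; import cv2
cv2.imwrite('pics/t9.png',cv2.resize(imaging.capture('scene')[230:330,150:290,::-1],None,fx=5.5,fy=5.5))
"
```

```text
t 20.4 p [0.6217 0.1923 0.0634] yaw 1.3 F [-0.4  0.9  0.2] w 60.1
shift [ 0.11  0.09 -1.31] turn [ 0.01 -0.04 -0.06]
```

View pics/t9.png

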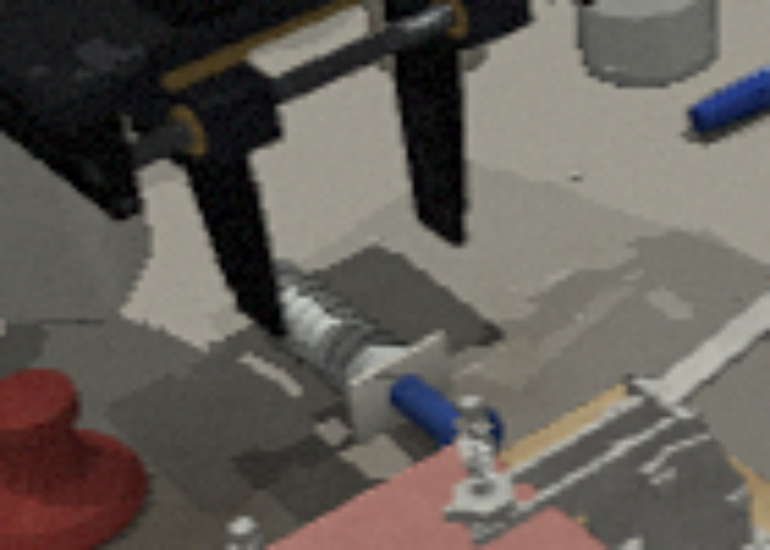

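```bash
python3 -c "
from h import *
f=lambda P: (proj('scene',P)-[150,230])*5.5
for P in [(.6217,.1923,.012),(.6217,.1923,.0444),(.6217,.2223,.0444),(.6217,.1623,.0444),(.624,.196,.012),(.5985,.196,.012),(.560,.197,.012),(.688,.195,.012)]: print(P,f(P))
g=lambda u,v,z: ray('scene',150+u/5.5,230+v/5.5,z)
print(g(395,390,.014), g(490,420,.012))
"
```

```text
(0.6217, 0.1923, 0.012) [368.5675923  350.37691032]
(0.6217, 0.1923, 0.0444) [354.02578641 269.02755862]
(0.6217, 0.2223, 0.0444) [268.68978509 311.13870478]
(0.6217, 0.1623, 0.0444) [435.36149429 228.89045552]
(0.624, 0.196, 0.012) [354.59665292 352.34650222]
(0.5985, 0.196, 0.012) [399.14532778 388.8900229 ]
(0.56, 0.197, 0.012) [467.23457672 448.57516073]
(0.688, 0.195, 0.012) [253.00413573 265.55413857]
[0.59671494 0.19835914 0.014     ] [0.56607608 0.18449238 0.012     ]
```

The flange appears at (395,388), where the estimate predicts (399,389), so the estimate holds. I'll descend and grip.

Call:
apply_moves(targets=[[[0.08,0.12,-0.7,0,0,0,60],[0,0,-0.55,0,0,0,60],[0,0,0,0,0,0,60],[0,0,0,0,0,0,60]]], newtons=10)

```text
clock: 20.95
tcp_pos: [0.6251, 0.1964, 0.0245]
eef_rot: [[1.0, 0.023, -0.001], [0.023, -1.0, -0.0], [-0.001, 0.0, -1.0]]
ft_force: [0.9, 0.7, 1.0]
grip_width: 0.0596
```

```bash
python3 go.py .625 .195 .024 1
```

```text
t 20.95 p [0.6251 0.1964 0.0245] yaw 1.3 F [0.9 0.7 1. ] w 59.6
shift [-0.   -0.05 -0.02] turn [ 0.   -0.02 -0.06]
```

Call:
apply_moves(targets=[[[0,0,0,0,0,0,15],[0,0,0,0,0,0,15],[0,0,0,0,0,0,15],[0,0,0,0,0,0,15],[0,0,0,0,0,0,15],[0,0,0,0,0,0,15],[0,0,0.5,0,0,0,15],[0,0,1,0,0,0,15],[0,0,1,0,0,0,15],[0,0,1,0,0,0,15],[0,0,1,0,0,0,15],[0,0,0.5,0,0,0,15]]])

```text
clock: 22.45
tcp_pos: [0.6251, 0.1964, 0.1842]
eef_rot: [[1.0, 0.022, 0.001], [0.022, -1.0, 0.001], [0.001, -0.001, -1.0]]
ft_force: [0.5, -0.3, -0.7]
grip_width: 0.0223
```

```bash
python3 go.py .4185 -.0508 .09 85.2;python3 -c "
from h import *; import cv2
cv2.imwrite('pics/t10.png',cv2.resize(imaging.capture('scene')[180:330,150:340,::-1],None,fx=4,fy=4))
"
```

```text
t 22.45 p [0.6251 0.1964 0.1842] yaw 1.3 F [ 0.5 -0.3 -0.7] w 22.3
shift [-6.89 -8.24 -3.14] turn [-2.000e-02  1.000e-02  1.678e+01]
```

View pics/t10.png

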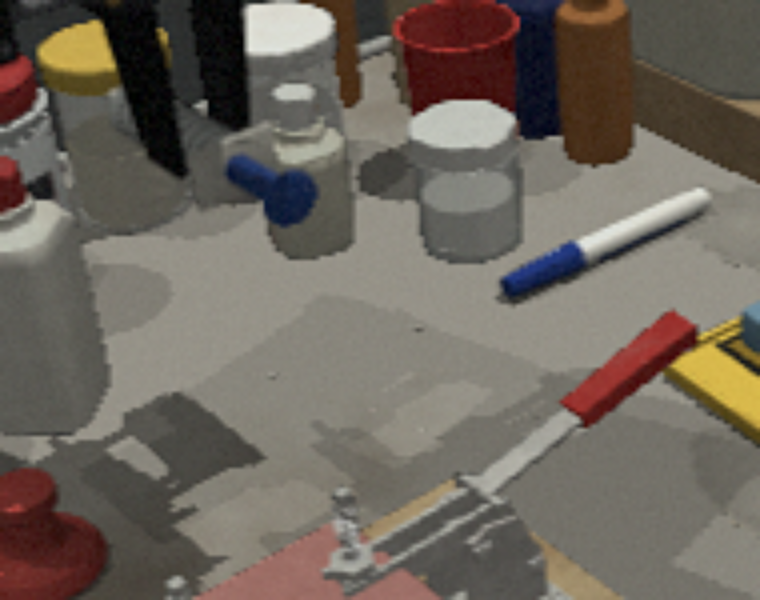

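The syringe is lifted and held.

Call:
apply_moves(targets=[[[-0.2,-0.5,0,0,0,1,15],[-0.4,-0.5,0,0,0,1,15],[-0.4,-0.5,0,0,0,1,15],[-0.4,-0.5,0,0,0,1,15],[-0.4,-0.5,0,0,0,1,15],[-0.4,-0.5,0,0,0,1,15],[-0.4,-0.5,0,0,0,1,15],[-0.4,-0.5,0,0,0,1,15],[-0.4,-0.5,0,0,0,1,15],[-0.4,-0.5,0,0,0,1,15],[-0.4,-0.5,0,0,0,1,15],[-0.4,-0.5,0,0,0,1,15]]])

```text
clock: 24.0
tcp_pos: [0.4775, 0.0117, 0.1755]
eef_rot: [[0.447, 0.894, -0.013], [0.894, -0.447, -0.003], [-0.009, -0.011, -1.0]]
ft_force: [0.8, -0.0, -1.2]
grip_width: 0.0229
```

```bash
python3 go.py .4185 -.0508 .09 85.2
```

```text
t 24.0 p [0.4775 0.0117 0.1755] yaw 63.4 F [ 0.8 -0.  -1.2] w 22.9
shift [-1.97 -2.08 -2.85] turn [ 0.07 -0.15  4.36]
```

Call:
apply_moves(targets=[[[-0.4,-0.4,0,0.07,-0.15,1,15],[-0.4,-0.4,0,0,0,1,15],[-0.4,-0.4,0,0,0,1,15],[-0.3,-0.4,-0.2,0,0,0.8,15],[-0.2,-0.3,-0.5,0,0,0,15],[-0.1,0,-0.6,0,0,0,15],[0,0,-0.6,0,0,0,15],[0,0,-0.4,0,0,0,15],[0,0,0,0,0,0,15]]])

```text
clock: 25.12
tcp_pos: [0.4162, -0.0462, 0.0952]
eef_rot: [[0.125, 0.992, -0.012], [0.992, -0.125, 0.004], [0.003, -0.012, -1.0]]
ft_force: [0.1, 0.1, -1.1]
grip_width: 0.0224
```

```bash
python3 go.py .4185 -.0508 .0305 85.2;python3 -c "
from h import *; import cv2
cv2.imwrite('pics/t11.png',cv2.resize(imaging.capture('scene')[200:340,290:460,::-1],None,fx=4.4,fy=4.4))
"
```

```text
t 25.12 p [ 0.4162 -0.0462  0.0952] yaw 82.8 F [ 0.1  0.1 -1.1] w 22.4
shift [ 0.08 -0.15 -2.16] turn [-0.05 -0.14  0.48]
```

View pics/t11.png

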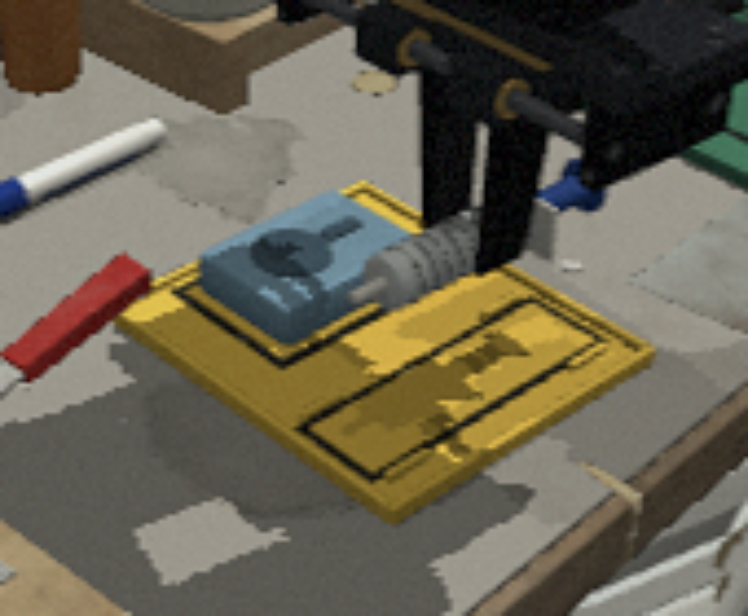

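```bash
python3 -c "
from h import *
print(ray('scene',290+352/4.4,200+297/4.4,.083),ray('scene',290+590/4.4,200+190/4.4,.083))"
```

```text
[0.42067425 0.02064207 0.083     ] [ 0.40121909 -0.10315192  0.083     ]
```

Call:
apply_moves(targets=[[[0.04,-0.12,-0.6,-0.05,-0.14,0.48,15],[0.04,-0.1,-0.6,0,0,0,15],[0,0,-0.6,0,0,0,15],[0,0,-0.2,0,0,0,15],[0,0,0,0,0,0,15]]])

```text
clock: 25.8
tcp_pos: [0.4234, -0.0535, 0.0387]
eef_rot: [[0.082, 0.997, 0.01], [0.997, -0.082, -0.002], [-0.002, 0.011, -1.0]]
ft_force: [-0.6, -0.8, 0.1]
grip_width: 0.023
```

```bash
python3 go.py .4185 -.053 .0305 85.2
```

```text
t 25.8 p [ 0.4234 -0.0535  0.0387] yaw 85.3 F [-0.6 -0.8  0.1] w 23.0
shift [-0.16  0.02 -0.27] turn [ 0.03  0.12 -0.02]
```

Call:
apply_moves(targets=[[[-0.16,0,-0.1,0,0.12,0,15],[0,0,-0.15,0,0,0,15],[0,0,0,0,0,0,15]]])

```text
clock: 26.18
tcp_pos: [0.4197, -0.0537, 0.0326]
eef_rot: [[0.082, 0.997, 0.003], [0.997, -0.082, -0.003], [-0.003, 0.003, -1.0]]
ft_force: [0.3, -0.9, -0.7]
grip_width: 0.0229
```

```bash
python3 go.py .4185 -.053 .0305 85.2
```

```text
t 26.18 p [ 0.4197 -0.0537  0.0326] yaw 85.3 F [ 0.3 -0.9 -0.7] w 22.9
shift [-0.04  0.02 -0.07] turn [ 0.04  0.03 -0.02]
```

Call:
apply_moves(targets=[[[0,0,-0.08,0,0,0,15],[0,0,0,0,0,0,15],[0,0,0,0,0,0,27],[0,0,0,0,0,0,36],[0,0,0,0,0,0,44],[0,0,0.6,0,0,0,44],[0,0,1,0,0,0,44],[0,0,1,0,0,0,60],[0.1,0.3,1,0,0,-0.5,60],[0.6,0.8,1,0,0,-1,60],[0.6,0.9,0.5,0,0,-1,60],[0.6,0.9,0.3,0,0,-1,60]]])

```text
clock: 27.68
tcp_pos: [0.476, 0.0348, 0.1965]
eef_rot: [[0.391, 0.92, 0.001], [0.92, -0.391, -0.002], [-0.001, 0.002, -1.0]]
ft_force: [0.2, -0.5, -0.1]
grip_width: 0.0598
```

```bash
python3 go.py .6385 .291 .15 0;python3 -c "
from h import *; import cv2
cv2.imwrite('pics/t12.png',cv2.resize(imaging.capture('top')[225:335,280:440,::-1],None,fx=5,fy=5))
cv2.imwrite('pics/t12s.png',cv2.resize(imaging.capture('scene')[200:330,290:450,::-1],None,fx=4.5,fy=4.5))
"
```

```text
t 27.68 p [0.476  0.0348 0.1965] yaw 67.0 F [ 0.2 -0.5 -0.1] w 59.8
shift [ 5.42  8.54 -1.55] turn [  0.02  -0.   -13.4 ]
```

View pics/t12.png

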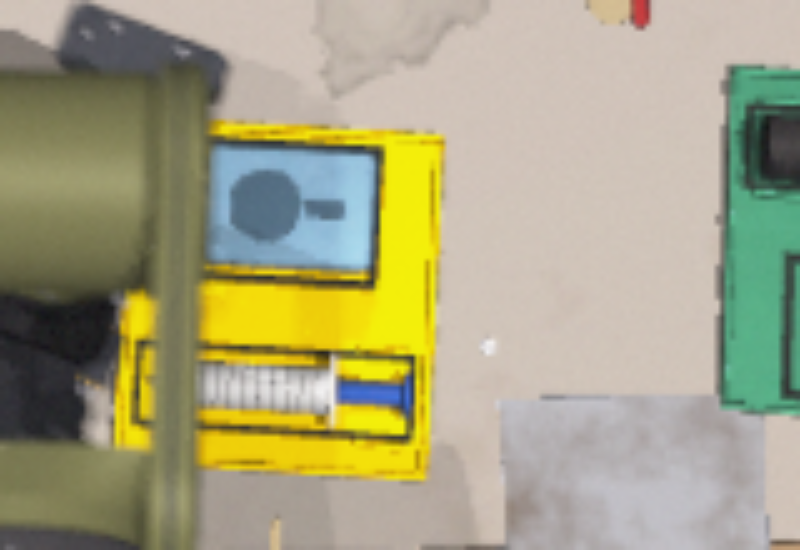

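View pics/t12s.png

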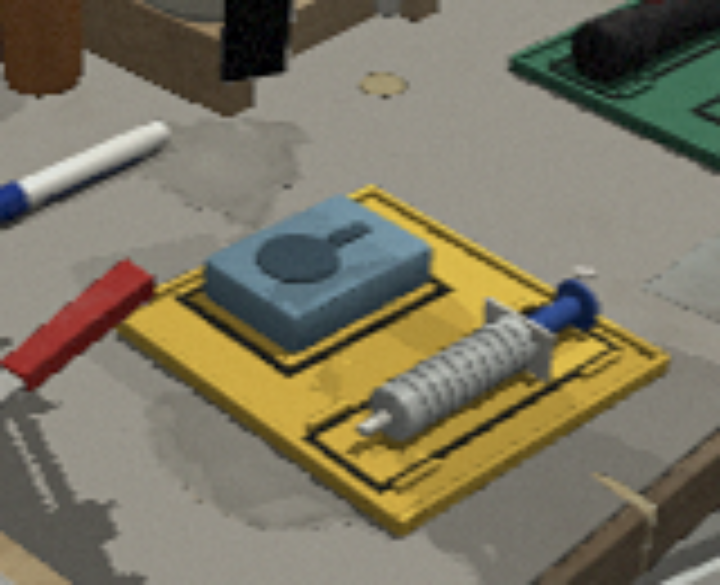

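```bash
python3 -c "
from h import *
np.set_printoptions(precision=4,suppress=True)
# yellow tray frame: centre (.4648,-.0548), x axis at -4.8 deg
a=np.radians(-4.8); X=np.array([np.cos(a),np.sin(a)]); Y=np.array([-np.sin(a),np.cos(a)]); C=np.array([.4648,-.0548])
t=lambda p: (np.array([(p[:2]-C)@X,(p[:2]-C)@Y]))
T=lambda u,v,z:t(ray('top',280+(u+.5)/5-.5,225+(v+.5)/5-.5,z))
S=lambda u,v,z:t(ray('scene',290+(u+.5)/4.5-.5,200+(v+.5)/4.5-.5,z))
print('plunger end top',T(411,391,.017),'flange',T(332,388,.017)); print('scene tip',S(362,427,.017),'end',S(585,302,.017))
print('mould top right mid',T(378,210,.029)); print('mould scene',np.mean([S(205,265,.029),S(290,335,.029),S(432,245,.029),S(345,195,.029)],axis=0))
print('frame right',T(412,397,.005))
"
```

```text
plunger end top [-0.0432 -0.0677] flange [-0.044  -0.0283]
scene tip [-0.0436  0.0604] end [-0.045  -0.0694]
mould top right mid [ 0.0451 -0.0463]
mould scene [0.0384 0.0056]
frame right [-0.0455 -0.069 ]
```

Measured in the tray frame, the syringe and the mould are each about 4 mm off along the bay, which is within tolerance. On to the knob.

Call:
apply_moves(targets=[[[0.6,0.7,0,0,0,-1,60],[0.6,0.7,0,0,0,-1,60],[0.6,0.7,0,0,0,-1,60],[0.6,0.7,0,0,0,-1,60],[0.6,0.7,0,0,0,-1,60],[0.5,0.7,0,0,0,-1,60],[0.5,0.7,0,0,0,-1,60],[0.4,0.7,0,0,0,-1,60],[0.3,0.7,0,0,0,-1,60],[0.3,0.7,0,0,0,-1,60],[0.2,0.6,0,0,0,-1,60],[0.1,0.4,-0.3,0,0,-1,60]]])

```text
clock: 29.28
tcp_pos: [0.6352, 0.2734, 0.1787]
eef_rot: [[0.995, 0.099, -0.016], [0.099, -0.995, -0.003], [-0.016, 0.001, -1.0]]
ft_force: [-1.1, 0.3, 0.7]
grip_width: 0.0596
```

```bash
python3 go.py .6385 .291 .08 0
```

```text
t 29.27 p [0.6352 0.2734 0.1787] yaw 5.7 F [-1.1  0.3  0.7] w 59.6
shift [ 0.11  0.59 -3.29] turn [ 0.02 -0.18 -1.14]
```

Call:
apply_moves(targets=[[[0.1,0.3,-0.5,0,-0.18,-0.7,60],[0,0.2,-0.7,0,0,-0.4,60],[0,0.1,-0.7,0,0,0,60],[0,0,-0.7,0,0,0,60],[0,0,-0.5,0,0,0,60],[0,0,0,0,0,0,60]]], newtons=15)

```text
clock: 30.02
tcp_pos: [0.6362, 0.288, 0.077]
eef_rot: [[1.0, 0.003, -0.007], [0.003, -1.0, -0.006], [-0.007, 0.006, -1.0]]
ft_force: [-0.2, 0.2, 0.2]
grip_width: 0.0599
```

```bash
python3 go.py .6385 .291 .043 0;python3 -c "
from h import *; import cv2
cv2.imwrite('pics/t13.png',cv2.resize(imaging.capture('scene')[250:370,90:250,::-1],None,fx=4.8,fy=4.8))
P=lambda p:(proj('scene',p)-[90,250])*4.8
print(P([.6385,.291,.044]),P([.6385,.2635,.0]),P([.6385,.3185,.0]))
"
```

```text
t 30.02 p [0.6362 0.288  0.077 ] yaw 0.2 F [-0.2  0.2  0.2] w 59.9
shift [ 0.08  0.1  -1.13] turn [ 0.07 -0.08 -0.03]
[313.9307685  244.52429938] [414.4818321  305.34913129] [264.86532481 382.74601145]
```

View pics/t13.png

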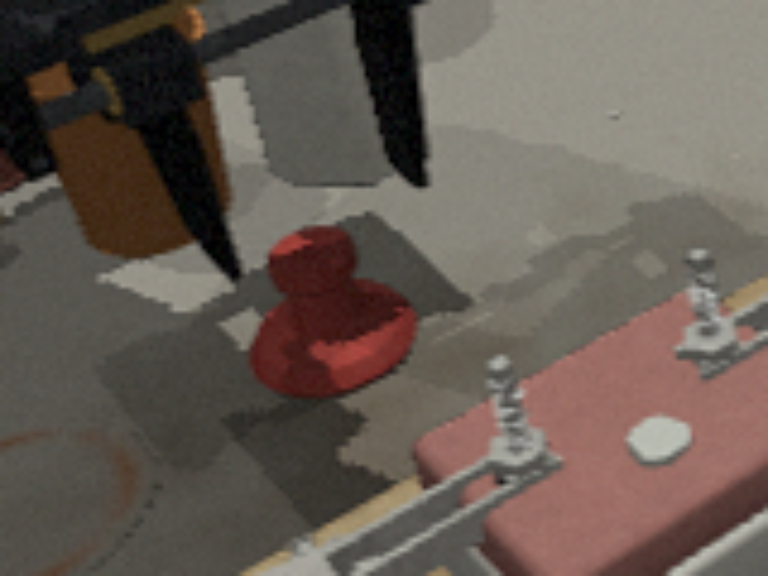

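The head top shows at (313,245), exactly as predicted. I'll grip it.

Call:
apply_moves(targets=[[[0.08,0.1,-0.6,0,-0.08,0,60],[0,0,-0.45,0,0,0,60],[0,0,0,0,0,0,60],[0,0,0,0,0,0,60]]])

```text
clock: 30.58
tcp_pos: [0.6407, 0.2919, 0.0465]
eef_rot: [[1.0, 0.003, 0.005], [0.003, -1.0, -0.004], [0.005, 0.004, -1.0]]
ft_force: [-0.8, 0.6, 0.0]
grip_width: 0.0598
```

```bash
python3 go.py .6385 .291 .043 0
```

```text
t 30.57 p [0.6407 0.2919 0.0465] yaw 0.2 F [-0.8  0.6  0. ] w 59.8
shift [-0.07 -0.03 -0.12] turn [ 0.05  0.06 -0.04]
```

Call:
apply_moves(targets=[[[-0.07,-0.03,-0.08,0,0.06,0,60],[0,0,0,0,0,0,60],[0,0,0,0,0,0,20],[0,0,0,0,0,0,20],[0,0,0,0,0,0,20],[0,0,0,0,0,0,20],[0,0,0,0,0,0,20],[0,0,0,0,0,0,20]]])

```text
clock: 31.58
tcp_pos: [0.6394, 0.2913, 0.0457]
eef_rot: [[1.0, 0.003, 0.002], [0.003, -1.0, -0.003], [0.002, 0.003, -1.0]]
ft_force: [0.4, 0.1, -0.1]
grip_width: 0.0252
```

```bash
python3 go.py .441 -.3565 .2 0
```

```text
t 31.57 p [0.6394 0.2913 0.0457] yaw 0.2 F [ 0.4  0.1 -0.1] w 25.2
shift [ -6.61 -21.59   5.14] turn [ 0.04  0.03 -0.04]
```

Call:
apply_moves(targets=[[[0,0,0,0,0,0,20],[0,0,0.5,0,0,0,20],[0,0,0.8,0,0,0,20],[0,0,0,0,0,0,20]]])

```text
clock: 32.08
tcp_pos: [0.6395, 0.2914, 0.0871]
eef_rot: [[1.0, 0.003, 0.003], [0.003, -1.0, -0.003], [0.003, 0.003, -1.0]]
ft_force: [0.6, 0.5, -0.2]
grip_width: 0.0253
```

```bash
python3 go.py .441 -.3565 .2 0;python3 -c "
from h import *; import cv2
cv2.imwrite('pics/t14.png',cv2.resize(imaging.capture('scene')[230:350,90:250,::-1],None,fx=4.8,fy=4.8))
"
```

```text
t 32.08 p [0.6395 0.2914 0.0871] yaw 0.2 F [ 0.6  0.5 -0.2] w 25.3
shift [ -6.62 -21.6    3.76] turn [ 0.04  0.03 -0.04]
```

View pics/t14.png

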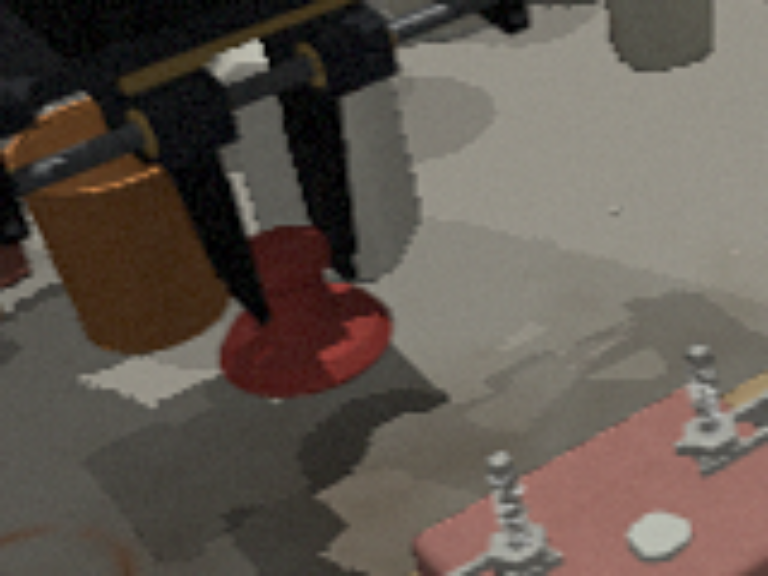

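The knob is held upright. Carrying it in front of the carboy.

Call:
apply_moves(targets=[[[0,0,0.7,0,0,0,20],[0,-0.2,1,0,0,0,20],[0,-0.5,1,0,0,0,20],[-0.3,-0.8,0.8,0,0,0,20],[-0.5,-1,0.3,0,0,0,20],[-0.5,-1,0,0,0,0,20],[-0.5,-1,0,0,0,0,20],[-0.5,-1,0,0,0,0,20],[-0.5,-1,0,0,0,0,20],[-0.5,-1,0,0,0,0,20],[-0.5,-1,0,0,0,0,20],[-0.5,-1,0,0,0,0,20]]])

```text
clock: 33.62
tcp_pos: [0.5046, -0.001, 0.2112]
eef_rot: [[1.0, 0.007, 0.005], [0.007, -1.0, -0.006], [0.005, 0.006, -1.0]]
ft_force: [0.1, 0.3, -0.0]
grip_width: 0.0252
```

```bash
python3 go.py .441 -.3565 .2 0
```

```text
t 33.62 p [ 0.5046 -0.001   0.2112] yaw 0.4 F [ 0.1  0.3 -0. ] w 25.2
shift [ -2.12 -11.85  -0.37] turn [ 0.06  0.06 -0.08]
```

Call:
apply_moves(targets=[[[-0.5,-1,0,0,0,0,20],[-0.5,-1,0,0,0,0,20],[-0.4,-1,0,0,0,0,20],[-0.3,-1,0,0,0,0,20],[-0.1,-1,0,0,0,0,20],[0,-1,0,0,0,0,20],[0,-1,0,0,0,0,20],[0,-1,0,0,0,0,20],[0,-1,0,0,0,0,20],[0,-0.9,-0.2,0,0,0,20],[0,-0.7,-0.4,0,0,0,20],[0,-0.4,-0.5,0,0,0,20]]])

```text
clock: 35.12
tcp_pos: [0.4472, -0.3435, 0.1883]
eef_rot: [[1.0, 0.005, 0.016], [0.006, -1.0, -0.012], [0.016, 0.012, -1.0]]
ft_force: [0.8, 0.3, -0.5]
grip_width: 0.0253
```

```bash
python3 go.py .441 -.3565 .1 0
```

```text
t 35.12 p [ 0.4472 -0.3435  0.1883] yaw 0.3 F [ 0.8  0.3 -0.5] w 25.3
shift [-0.21 -0.43 -2.94] turn [ 0.14  0.19 -0.06]
```

Call:
apply_moves(targets=[[[-0.1,-0.3,-0.6,0.14,0.19,0,20],[0,-0.1,-0.7,0,0,0,20],[0,0,-0.7,0,0,0,20],[0,0,-0.6,0,0,0,20],[0,0,0,0,0,0,20]]])

```text
clock: 35.75
tcp_pos: [0.4417, -0.3534, 0.1007]
eef_rot: [[1.0, 0.007, -0.009], [0.007, -1.0, 0.009], [-0.009, -0.009, -1.0]]
ft_force: [-0.7, 0.7, -0.4]
grip_width: 0.0253
```

```bash
python3 go.py .441 -.3565 .0515 0;python3 -c "
from h import *; import cv2
cv2.imwrite('pics/t15.png',cv2.resize(imaging.capture('scene')[150:270,380:540,::-1],None,fx=4.8,fy=4.8))
"
```

```text
t 35.75 p [ 0.4417 -0.3534  0.1007] yaw 0.4 F [-0.7  0.7 -0.4] w 25.3
shift [-0.02 -0.1  -1.64] turn [-0.1  -0.1  -0.08]
```

View pics/t15.png

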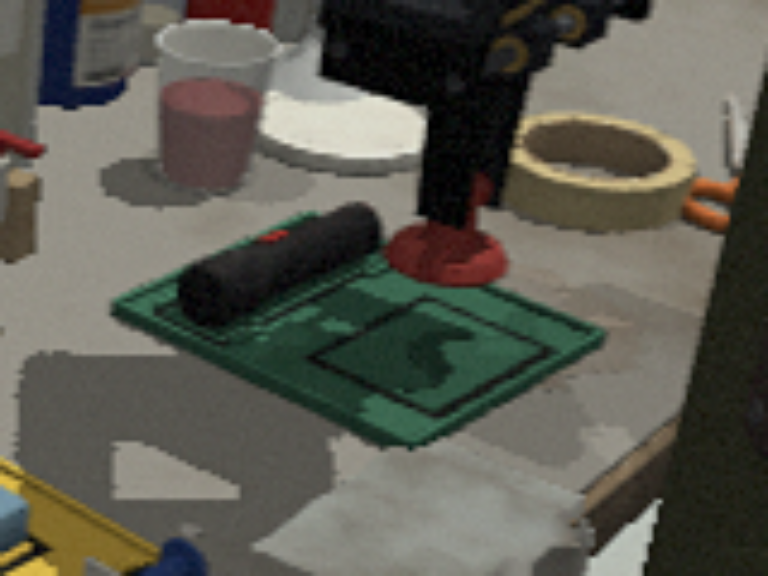

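```bash
python3 -c "
from h import *
for z in (.065,.07): print(ray('scene',380+448/4.8,150+253/4.8,z))
print((proj('scene',[.4417,-.3534,.07])-[380,150])*4.8)"
```

```text
[ 0.4355225  -0.34058008  0.065     ]
[ 0.43112958 -0.33108368  0.07      ]
[452.00034154 229.71121626]
```

Call:
apply_moves(targets=[[[0,-0.1,-0.6,-0.1,-0.1,0,20],[0,0,-0.6,0,0,0,20],[0,0,-0.3,0,0,0,20],[0,0,0,0,0,0,20]]])

```text
clock: 36.3
tcp_pos: [0.4444, -0.3583, 0.0586]
eef_rot: [[1.0, 0.007, 0.005], [0.007, -1.0, -0.005], [0.005, 0.005, -1.0]]
ft_force: [-0.9, -0.4, -0.4]
grip_width: 0.0251
```

```bash
python3 go.py .441 -.3565 .0515 0
```

```text
t 36.3 p [ 0.4444 -0.3583  0.0586] yaw 0.4 F [-0.9 -0.4 -0.4] w 25.1
shift [-0.11  0.06 -0.24] turn [ 0.06  0.06 -0.08]
```

Call:
apply_moves(targets=[[[-0.1,0.06,-0.12,0.06,0.06,0,20],[0,0,-0.1,0,0,0,20],[0,0,0,0,0,0,20]]])

```text
clock: 36.67
tcp_pos: [0.442, -0.3571, 0.053]
eef_rot: [[1.0, 0.007, 0.002], [0.007, -1.0, -0.001], [0.002, 0.001, -1.0]]
ft_force: [-0.6, 0.2, -0.4]
grip_width: 0.0251
```

```bash
python3 go.py .441 -.3565 .0515 0
```

```text
t 36.67 p [ 0.442  -0.3571  0.053 ] yaw 0.4 F [-0.6  0.2 -0.4] w 25.1
shift [-0.03  0.02 -0.05] turn [ 0.01  0.02 -0.09]
```

Call:
apply_moves(targets=[[[0,0,-0.07,0,0,0,20],[0,0,0,0,0,0,20],[0,0,0,0,0,0,30],[0,0,0,0,0,0,45],[0,0,0,0,0,0,60],[0,0,0,0,0,0,60],[0,0,0.5,0,0,0,60],[0,0,1,0,0,0,60],[0,0,1,0,0,0,60],[0,0,1,0,0,0,60],[-0.5,-0.5,1,0,0,0,60],[-0.7,-1,0.5,0,0,0,60]]])

```text
clock: 38.17
tcp_pos: [0.4064, -0.4015, 0.211]
eef_rot: [[1.0, 0.012, 0.004], [0.012, -1.0, -0.004], [0.004, 0.004, -1.0]]
ft_force: [0.4, -0.6, 0.5]
grip_width: 0.06
```

Call:
apply_moves(targets=[[[-0.6,-1,0,0,0,0,60],[-0.6,-1,0,0,0,0,60],[-0.6,-1,0,0,0,0,60],[-0.6,-1,0,0,0,0,60],[-0.6,-1,0,0,0,0,60],[-0.6,-1,0,0,0,0,60],[-0.5,-1,0,0,0,0,60],[0,0,0,0,0,0,60],[0,0,0,0,0,0,60]]])

```text
clock: 39.3
tcp_pos: [0.2792, -0.6212, 0.2265]
eef_rot: [[1.0, 0.009, 0.014], [0.01, -1.0, -0.019], [0.013, 0.019, -1.0]]
ft_force: [-0.3, 0.2, 0.4]
grip_width: 0.0602
```

```bash
python3 -c "
from h import *; import cv2
t=imaging.capture('top')[:,:,::-1]; s=imaging.capture('scene')[:,:,::-1]
cv2.imwrite('pics/f_top.png',t); cv2.imwrite('pics/f_scene.png',s)
cv2.imwrite('pics/f1.png',cv2.resize(t[190:330,290:500],None,fx=3.8,fy=3.8,interpolation=cv2.INTER_CUBIC))
cv2.imwrite('pics/f2.png',cv2.resize(s[170:330,290:520],None,fx=3.4,fy=3.4,interpolation=cv2.INTER_CUBIC))
"
```

```text
(no output)
```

View pics/f1.png

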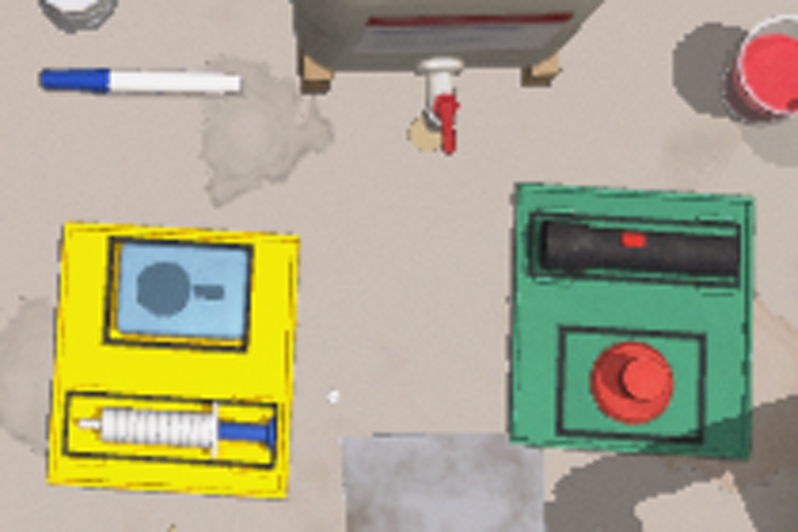

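View pics/f2.png

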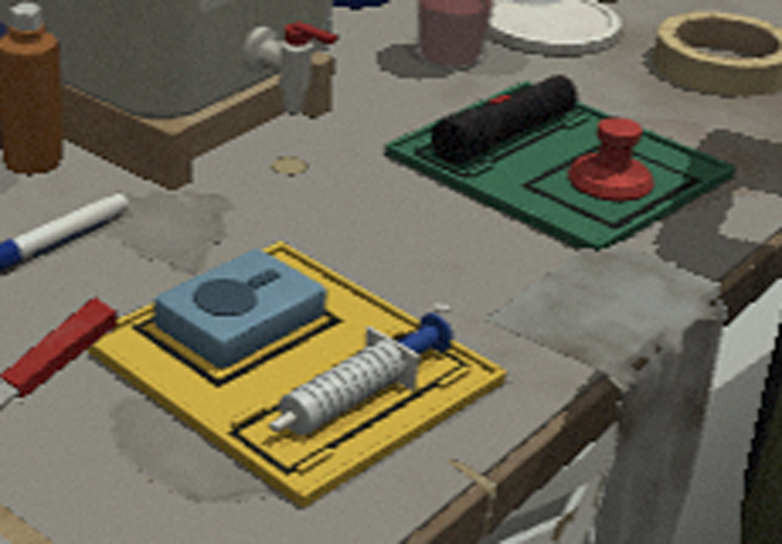

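All four items sit in their bays, and the marker still looks untouched at crop (40–241, 81). I'll measure them in the tray frames.

```bash
python3 -c "
from h import *
np.set_printoptions(precision=4,suppress=True)
def fr(C,deg):
    a=np.radians(deg); R=np.array([[np.cos(a),np.sin(a)],[-np.sin(a),np.cos(a)]]); return lambda p:R@(p-np.array(C))
Y=fr((.4648,-.0548),-4.8); G=fr((.4842,-.3586),175.2)
P=lambda u,v,z:crop([(u,v)],3.8,(290,190),z)[0]
print('mould',Y(np.mean([P(118,243,.029),P(249,250,.029),P(244,338,.029),P(115,331,.029)],axis=0)))
a,b=P(78,423,.017),P(276,436,.017);print('syr',Y((a+b)/2),np.linalg.norm(a-b))
a,b=P(543,245,.0215),P(740,252,.0215);print('torch',G((a+b)/2),np.linalg.norm(a-b), (G(b)-G(a)))
print('knob foot',G(P(632,383,.015)),'head',G(P(638,379,.049)))
m=(P(40,79,.008)+P(241,84,.008))/2;print('marker',m,'was .6535 -.0369')
s=telemetry.read_state();print(s['ft_force'],s['clock'],np.abs(s['qvel']).max())
"
```

```text
mould [ 0.044  -0.0018]
syr [-0.0465 -0.0039] 0.13022047427314254
torch [-0.0453  0.0029] 0.12982686762630763 [-0.0028  0.1298]
knob foot [0.0434 0.    ] head [ 0.0432 -0.0034]
marker [ 0.6535 -0.0371] was .6535 -.0369
[-0.8024  0.1398 -0.6607] 39.4 0.006332108768624058
```

Everything measures within 5 mm of its target and the marker hasn't moved, so I'm handing in.

```bash
python3 -c "
from workcell import env; print(env.sign_off())"
```

```text
the job is handed in; nothing more can be done
None
```

Both kits are made up and the job was handed in at about 39 s of the 102 s allowed. The sign-off gave no verdict.

These are the last camera measurements, in each tray's own frame:

| Item | Tray and bay | Measured centre (x, y) | Bay centre (x, y) |
|---|---|---|---|
| Mould half | yellow, wide | +44, −2 mm | +43, 0 mm |
| Syringe | yellow, long | −46.5, −4 mm | −47, 0 mm |
| Red knob | green, wide | +43, 0 mm | +43, 0 mm |
| Torch | green, long | −45, +3 mm | −47, 0 mm |

- **Orientation:** in the pictures the mould lies flat and the knob stands upright. The torch measures about 1° off its bay. The mould and syringe look in line, but I did not measure their final angles.
- **Marker:** it measures within 1 mm of where it started.
- **Arm:** it stands clear of everything with the gripper empty.

**Corrections and disagreements:**
- **Torch:** the first grip was too high, so I let go and gripped it again lower before lifting.
- **Camera disagreement:** the two cameras differed by about 5 mm on the mould and the syringe. I trusted the top view, and shifted the placings of those two about 2–4 mm along the bay to allow for it.
- **Knob:** the gripper closed to 25 mm on the 28 mm head. The cause isn't known, but the knob held and set down properly.

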